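# Load the flatted test bars into the cradle fixture, flats up

### The arm

A 6-joint arm with a two-finger parallel gripper is mounted at the origin on the work surface. World frame = base frame: x ahead of the robot, y to its left, z up, the work surface at z = 0. Lengths are in mm, angles in rad, forces in N, time in s.
With the tool pointing down it reaches from about 275 to 775 mm from the base axis. Payload 14.6 kg.
Tool frame: the origin (TCP) lies midway between the tips of the shut fingers; the grasp point (between the pads) lies 19 mm behind it; z points along the fingers, y is the line along which they close (so a half turn about z gives the same grasp; the last joint's range is limited). The gripper opens to 85 mm and grips with 20 to 120 N. Pads are 22 mm wide; open, the fingers measure 114 mm over their backs; the gripper's body (76 mm by 85 mm) begins 54 mm behind the grasp point. The pads swing forward as they close: fully open they stand 13 mm farther back than shut.
Start: joints at [0.947, 0.263, -0.048, 1.259, 0, 1.415], TCP at [237.208, 468.359, 231.278] pointing down, gripper open.
Joint ranges: [-2.65, 2.65], [-0.89, 1.7], [-1.18, 1.37], [-2.13, 2.11], [-1.35, 1.29], [-3.14, 3.14]. Speed limits (rad/s): [1.89, 1.89, 2.57, 2.79, 3.14, 3.14].

### API

Orientations are given as [roll, pitch, yaw] about the fixed x, y, z axes, in that order (R = Rz(yaw) Ry(pitch) Rx(roll)).
In Python, from station import * gives the robot as it stands.
- The arm moves only by the tool move_arm, never from a script. Its argument "moves" is a list that holds one entry, the list of rows, each a list of 7 numbers: the shift along the tool's x, y, z in m, then the turn, a rotation vector about the tool's x, y, z in degrees, then the finger opening in m, from 0 to 0.0854. A call has 1 to 5 rows; each row is the pose to reach, as a shift and turn from the pose commanded when the call began, along the tool's axes at that moment; what a row does not reach only later rows make up. A row lasts 1/8 s, in which the tool goes at most 62.5 mm and 10.7 degrees, less where a joint would pass 70% of its speed; a pose out of reach is approached as far as the arm can. A call with a gripper value outside its range is refused whole. The fingers move at their own pace and stop on an object; the grip force is fixed at half the most. Time passes only in rows, so rows that repeat a pose let the fingers close. It gives the time, the measured TCP pose, the force, the opening and the grip force at its end, in the units of the state.
- read_state(): the state, without advancing time (a new reading comes with each control period).
- camera(name): name is "scene" or "top"; returns the picture (480x640x3 uint8, blue, green, red); there is no depth.
- get_calibration(name): a dict with "fx", "fy", "cx", "cy" (pixels), "k1" (the pictures are not rectified: a ray, as slopes to the right and down, at radius r is drawn at 1 + k1 r^2 times it, then the intrinsics apply), "extrinsics" (4x4, takes a point from world to camera coordinates). Camera axes: x right, y down, z forward; pixel columns grow to the right and rows downward; lengths in mm; the calibration is good to about 2 mm. A picture is of the moment at which its call begins. get_calibration takes no time and is no camera call.
- finish_job(): hands the job in; it is judged then, once.
Trained networks look in the newest picture that a camera, given by its name, has taken for a name from the list of things; names that differ only in an ending like _2 or _b are one class to them, and where a whole thing is asked for, a point or a joint stands for the part that bears it (a point fixed in the world has none). Each returns a list of dicts, best first, with "conf" (0 to 1); they miss things now and then, are a little off and sometimes report something else, mostly with a low value. They report only what shows in the picture. A call takes as long as a camera call. They do not tell look-alikes from the thing itself.
- look_for(camera, name): "extent" ([left, top, right, bottom] in pixels, round what is visible of it).
- outline_of(camera, name): "region" (480x640 bool, what is visible of it) and "extent" ([left, top, right, bottom] in pixels, round what is visible of it).
The state is a dict: "time": time; "qpos": joint angles; "joint_velocities": joint speeds; "tau": joint torques, N m; "position": TCP position; "orientation": TCP orientation; "force": force on the tool from outside, world axes, zero at the start; "wrist_torque": the same for the moment, N m; "width": finger opening in mm; "grasp_force": force on a finger pad.
Only numpy, scipy, OpenCV 4.12 (cv2) and the standard library are available. Lean on these libraries where they do the work, as an engineer would, in place of code of your own. Each camera call takes 0.05 s, during which the arm holds its last target. There are 200 camera calls.

### The job

Change over the cradle fixture on the lab bench: take the plain round bars out of it and lay them down in the lanes of the grey tray, then lay every bar that has flats on its ends in a cradle of its own, centred lengthwise, and turn it until its flats face straight up. When all the bars are laid like that, swing the fixture's lever fully over, away from the robot, and leave everything lying so.

Things in the scene. Friction and masses are not known exactly. Their poses are not given: they have to be found in the camera images.
- tray: fixed grey tray, 240 x 340 mm (its x, y), floor 4 mm thick, with three lanes along its x at y = -110, 0 and 110 mm, each 76 mm wide; the lanes are divided by blocks 25 mm high over the floor that stand only toward the two ends (beyond 55 mm from the tray's middle), so that the middle is open; end walls 25 mm high; origin at the centre of its underside, z up
- fixture: fixed base plate 130 x 340 mm (its x, y), 12 mm thick, with three cradles 130 mm apart along y. A cradle is two grey plates 10 mm thick at x = -38 and 38 mm, each with a 90-degree V on top (bottom 65 mm, tips 102 mm above the bench, tips 38 mm either side), free between them down to the base. Bars lie along its x. Origin under the plate's middle, z up
- cradle1 (a point): middle of the cradle at the fixture's y = -130 mm: where the centre of a bar with flats lies when seated and centred, 90 mm above the bench; x along the cradle, z up
- cradle2 (a point): the same for the cradle at y = 0
- cradle3 (a point): the same for the cradle at y = +130 mm
- lock (a joint): angle (rad) of the fixture's lever: 0 leaning toward the fixture's -x (the robot's side), 1.0 fully over toward its +x; it stays where it is left and moves under about 1 N at the knob
- lock_tip (a point): centre of the lever's round black knob, 26 mm across, on a steel rod 80 mm long; the pivot lies on the fixture at x = -90 mm, y = 65 mm, 34 mm above the bench, its axis along the fixture's y
- bar1: loose aluminium bar, may be absent: 36 mm in diameter, 160 mm long, 0.42 kg, in the tray at the start; the middle 100 mm is round, the last 30 mm at each end have a milled flat 26 mm wide, 12.5 mm from the axis, with a dark dimple 12 mm across; both flats face the same way. Origin at its centre, on its axis; x along the bar, z the way the flats face
- bar2: loose aluminium bar, may be absent: 36 mm in diameter, 160 mm long, 0.42 kg, in the tray at the start; the middle 100 mm is round, the last 30 mm at each end have a milled flat 26 mm wide, 12.5 mm from the axis, with a dark dimple 12 mm across; both flats face the same way. Origin at its centre, on its axis; x along the bar, z the way the flats face
- bar3: loose aluminium bar, may be absent: 36 mm in diameter, 160 mm long, 0.42 kg, in the tray at the start; the middle 100 mm is round, the last 30 mm at each end have a milled flat 26 mm wide, 12.5 mm from the axis, with a dark dimple 12 mm across; both flats face the same way. Origin at its centre, on its axis; x along the bar, z the way the flats face
- plain1: loose plain round aluminium bar 1 without flats, which may be absent: 30 mm in diameter, 150 mm long, 0.28 kg, lying in cradle1 at the start. Origin at its centre, on its axis; x along the bar
- plain2: loose plain round aluminium bar 2 without flats, which may be absent: 30 mm in diameter, 150 mm long, 0.28 kg, lying in cradle2 at the start. Origin at its centre, on its axis; x along the bar
- plain3: loose plain round aluminium bar 3 without flats, which may be absent: 30 mm in diameter, 150 mm long, 0.28 kg, lying in cradle3 at the start. Origin at its centre, on its axis; x along the bar
- beaker: glass beaker 70 mm across, 90 mm high, beyond the work, not to be disturbed; origin at the centre of its underside
- jar: closed amber jar 64 mm across, 85 mm high, beyond the tray, not to be disturbed; origin at the centre of its underside
- bottle: water bottle 68 mm across, 190 mm high, to the right of the robot, not to be disturbed; origin at the centre of its underside
Not all that is in view belongs to the job. Leave any orange or red look-alike of the plain3 alone. What is shaped like the bar3 but purple is not meant.

How it is judged:
By the outcome, as a careful person would: the job done as asked, in the order asked, and still so for the second after the job is handed in, with the robot touching nothing.
Of bar1, bar2, bar3 only 2 to 3 are there at a start; the rules pass over those that are not, and their reading is None.
Of plain1, plain2, plain3 only 1 to 2 are there at a start; the rules pass over those that are not, and their reading is None.
At some moment in a run one of bar1, bar2, bar3 may be knocked a few centimetres aside while the robot is not near it.
Once in a run the grip may slacken for a moment while it holds something.
It also fails if it takes over 210 s, if anything falls off the work surface, if the arm or the gripper's body presses on something with over 40 N, if the wrist force passes 120 N, or if a joint passes its speed limit or range.

## Working session

There is one attempt and no reset: what is moved stays moved. The work goes in short steps, Python scripts to look and compute and a tool call to move; the robot and the scene stay as the last step left them, time stands still between calls to the robot, and variables do not carry over. Pictures are saved under pics/ and viewed, at most 14 in all, crops included, and the job is handed in when it is done.

Besides the shell and the picture viewer there is one more tool, called after ">>>" by a JSON object that holds its "api" and its "payload", one argument or row to a line. move_arm: Moves the arm, as the interface text tells. Its arguments: {"type":"object","properties":{"moves":{"type":"array","items":{"type":"array","items":{"type":"array","items":{"type":"number"}}}}},"required":["moves"]}

```bash
mkdir -p pics; ls; python3 - <<'E'
from station import *
import cv2
for n in("scene","top"):
    cv2.imwrite(f"pics/{n}0.png",camera(n)); c=get_calibration(n); print(n,c)
s=read_state(); print(s)
for n in("scene","top"):
    for o in ("tray","fixture","bar1","plain1","lock_tip","beaker","jar","bottle"):
        print(n,o,[(round(d["conf"],2),[int(v) for v in d["extent"]]) for d in look_for(n,o)])
E
```

```text
pics
scene {'fx': 561.7126185395738, 'fy': 561.7126185395738, 'cx': 324.4837592678496, 'cy': 238.1349069749569, 'k1': -0.13220540343616857, 'extrinsics': array([[ 7.37356244e-01,  6.75273307e-01,  1.76558830e-02,
        -4.10915438e+02],
       [ 4.73325879e-01, -4.97841349e-01, -7.26716316e-01,
        -1.92393496e+02],
       [-4.81942301e-01,  5.44205800e-01, -6.86710759e-01,
         1.73503844e+03],
       [ 0.00000000e+00,  0.00000000e+00,  0.00000000e+00,
         1.00000000e+00]])}
top {'fx': 488.07202085563546, 'fy': 488.07202085563546, 'cx': 324.0016758320424, 'cy': 232.35007875692574, 'k1': -0.06958602002672631, 'extrinsics': array([[-9.73854291e-03, -9.99951940e-01, -1.13068783e-03,
        -1.97547479e+01],
       [-9.91955086e-01,  9.80337260e-03, -1.26210145e-01,
         5.62739850e+02],
       [ 1.26215164e-01, -1.07511370e-04, -9.92002884e-01,
         1.56398999e+03],
       [ 0.00000000e+00,  0.00000000e+00,  0.00000000e+00,
         1.00000000e+00]])}
{'time': 0.1, 'qpos': array([ 9.46680754e-01,  2.63473532e-01, -4.88316065e-02,  1.25941694e+00,
        1.47935
[... 1000 characters left out ...]

scene beaker [(0.61, [398, 269, 428, 315])]
scene jar [(0.78, [417, 237, 443, 277])]
scene bottle [(0.95, [87, 285, 129, 358]), (0.57, [209, 226, 361, 340])]
top tray [(0.66, [194, 207, 304, 282])]
top fixture [(0.69, [326, 245, 336, 256]), (0.59, [311, 193, 420, 274])]
top bar1 [(0.98, [210, 224, 227, 276]), (0.97, [278, 222, 290, 271]), (0.94, [240, 209, 255, 264]), (0.66, [136, 245, 185, 272])]
top plain1 [(0.91, [331, 144, 375, 159]), (0.86, [387, 304, 400, 352]), (0.61, [313, 188, 341, 233])]
top lock_tip [(0.38, [328, 249, 331, 252])]
top beaker [(0.97, [296, 146, 315, 173]), (0.32, [316, 197, 421, 271])]
top jar [(0.67, [255, 159, 275, 185])]
top bottle [(0.84, [469, 276, 503, 299])]
```

```bash
python3 - <<'E'
import cv2
a=cv2.imread("pics/scene0.png");cv2.imwrite("pics/s1.png",cv2.resize(a[130:390,80:460],(800,547),interpolation=3))
a=cv2.imread("pics/top0.png");cv2.imwrite("pics/t1.png",cv2.resize(a[130:370,120:440],(800,600),interpolation=3))
E
```

```text
(no output)
```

View pics/s1.png

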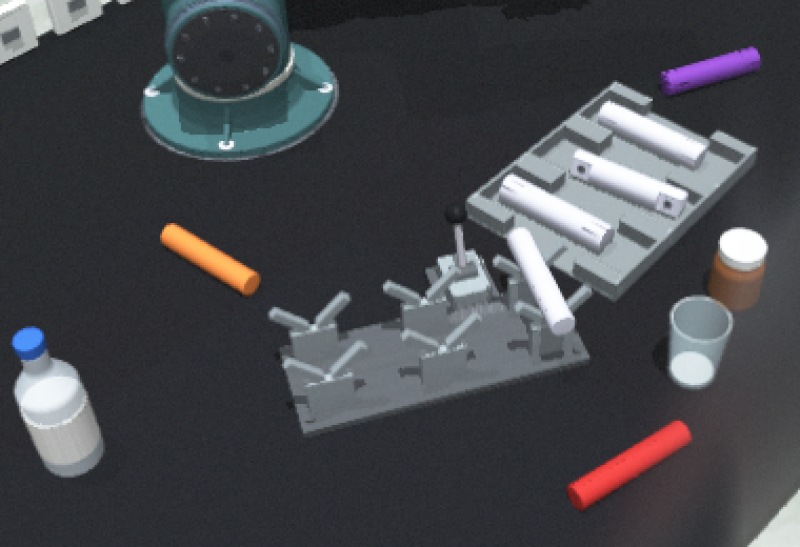

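View pics/t1.png

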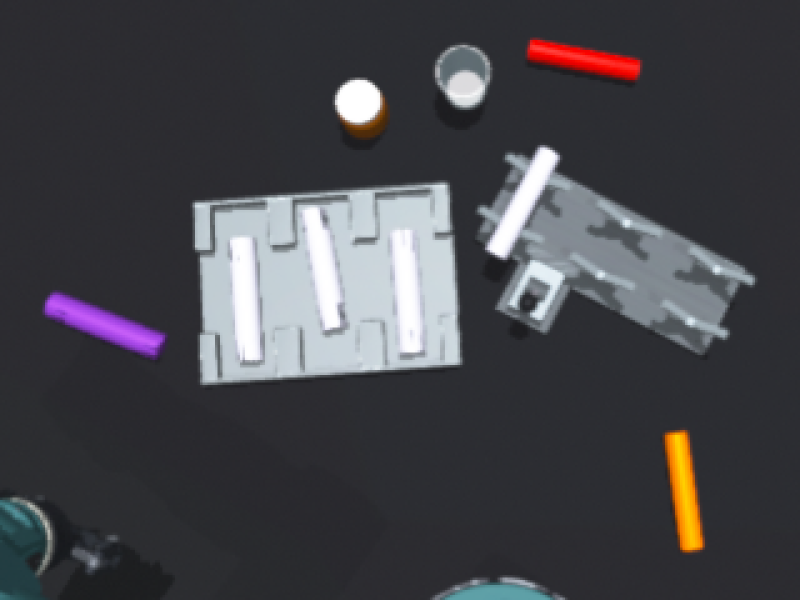

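The top view shows three white bars with flats in the tray lanes, at about (217,250), (248,236) and (284,246). One white plain bar lies in cradle3, at about (329,211). The look-alikes to leave are red at (353,152), orange at (393,328) and purple at (161,259). The lever leans to the robot's side, at about (333,250).

```bash
cat > h.py <<'E'
from station import *
import numpy as np, cv2
from scipy.optimize import minimize
CAL={n:get_calibration(n) for n in("scene","top")}
def proj(n,P):
    c=CAL[n];P=np.atleast_2d(P);E=c["extrinsics"];q=P@E[:3,:3].T+E[:3,3]
    s=q[:,:2]/q[:,2:];s=s*(1+c["k1"]*(s**2).sum(1,keepdims=True))
    return s*[c["fx"],c["fy"]]+[c["cx"],c["cy"]]
def ray(n,u,v):
    c=CAL[n];K=np.array([[c["fx"],0,c["cx"]],[0,c["fy"],c["cy"]],[0,0,1.]])
    s=cv2.undistortPointsIter(np.array([[[u,v]]],float),K,np.array([c["k1"],0,0,0.]),None,None,(3,100,1e-9))[0,0] 
    R=c["extrinsics"][:3,:3];t=c["extrinsics"][:3,3];return -R.T@t,R.T@np.r_[s,1]
def onz(n,u,v,z):
    o,d=ray(n,u,v);return o+d*(z-o[2])/d[2]
def tri(a,b):
    o1,d1=ray("scene",*a);o2,d2=ray("top",*b)
    k=np.linalg.lstsq(np.c_[d1,-d2],o2-o1,rcond=None)[0]
    return (o1+d1*k[0]+o2+d2*k[1])/2
S=4
def render(n,parts,box):
    x0,y0,x1,y1=box;m=np.zeros(((y1-y0)*S,(x1-x0)*S),np.uint8)
    for P in parts:
        h=cv2.convexHull(((proj(n,P)+.5-[x0,y0])*S).astype(np.float32))
        cv2.fillConvexPoly(m,np.round(h).astype(np.int32),255)
    return cv2.resize(m,None,fx=1/S,fy=1/S,interpolation=cv2.INTER_AREA)/255.
def rz(a):c,s=np.cos(a),np.sin(a);return np.array([[c,-s,0],[s,c,0],[0,0,1]])
def box3(x0,x1,y0,y1,z0,z1):return np.array([[x,y,z] for x in(x0,x1) for y in(y0,y1) for z in(z0,z1)],float)
def cyl(L,D):
    a=np.linspace(0,2*np.pi,24,endpoint=False);return np.array([[x,D/2*np.cos(t),D/2*np.sin(t)] for x in(-L/2,L/2) for t in a])
def fit(model,p0,masks,scale):
    """model(p)->list of world point sets; masks {cam:bool}"""
    B={}
    for n,m in masks.items():
        ys,xs=np.where(m);B[n]=(max(xs.min()-15,0),max(ys.min()-15,0),min(xs.max()+15,640),min(ys.max()+15,480))
    def f(d):
        e=0;parts=model(p0+d*scale)
        for n,m in masks.items():
            b=B[n];r=render(n,parts,b);g=m[b[1]:b[3],b[0]:b[2]].astype(float)
            e+=1-np.minimum(r,g).sum()/np.maximum(r,g).sum()
        return e
    k=len(p0);sim=np.vstack([np.zeros(k),np.eye(k)])
    r=minimize(f,np.zeros(k),method="Nelder-Mead",options=dict(initial_simplex=sim,xatol=.01,fatol=1e-4,maxiter=500))
    r=minimize(f,r.x,method="Nelder-Mead",options=dict(initial_simplex=r.x+sim*.5,xatol=.01,fatol=1e-4,maxiter=500))
    return p0+r.x*scale,r.fun
def barmodel(L,D):
    C=cyl(L,D);return lambda p:[C@rz(p[3]).T+p[:3]]
def outl(n,o):return [(d["conf"],d["region"],d["extent"]) for d in outline_of(n,o)]
E
python3 - <<'E'
from h import *
import pickle
D={}
for n in("scene","top"):
    camera(n)
    for o in("tray","fixture","bar1","plain1","lock_tip"):
        D[n,o]=outl(n,o); print(n,o,[(round(c,2),[int(v) for v in e],int(r.sum())) for c,r,e in D[n,o]])
pickle.dump(D,open("m.pkl","wb"))
a=cv2.imread("pics/scene0.png")
cv2.imwrite("pics/s2.png",cv2.resize(a[192:282,300:420],(800,600),interpolation=3))
b=cv2.imread("pics/top0.png")
cv2.imwrite("pics/t2.png",cv2.resize(b[200:290,190:310],(800,600),interpolation=3))
# rough plain
print(tri((334,265),(328.5,210)), tri((390,192),(218,250)))
E
```

```text
scene tray [(0.56, [300, 170, 440, 273], 5635), (0.32, [349, 201, 407, 233], 719)]
scene fixture [(0.74, [209, 226, 357, 339], 7197)]
scene bar1 [(0.79, [392, 153, 439, 177], 546), (0.65, [313, 213, 374, 247], 790), (0.64, [366, 183, 415, 212], 617), (0.61, [350, 200, 406, 234], 769)]
scene plain1 [(0.97, [319, 236, 350, 289], 624), (0.97, [160, 238, 204, 270], 508), (0.87, [348, 331, 404, 371], 889)]
scene lock_tip [(0.43, [292, 226, 304, 253], 100)]
top tray [(0.7, [197, 207, 303, 281], 5961)]
top fixture [(0.73, [308, 191, 421, 275], 4155)]
top bar1 [(0.83, [275, 221, 290, 268], 560), (0.82, [141, 245, 187, 271], 566), (0.65, [243, 212, 258, 263], 549)]
top plain1 [(0.92, [387, 304, 402, 351], 400), (0.71, [326, 246, 335, 255], 61), (0.6, [315, 186, 342, 234], 466), (0.58, [329, 145, 373, 160], 373)]
top lock_tip [(0.61, [328, 247, 333, 255], 35)]
[627.04269461 -41.68860191  83.45724177] [511.71129755 326.99193435  30.00423787]
```

View pics/s2.png

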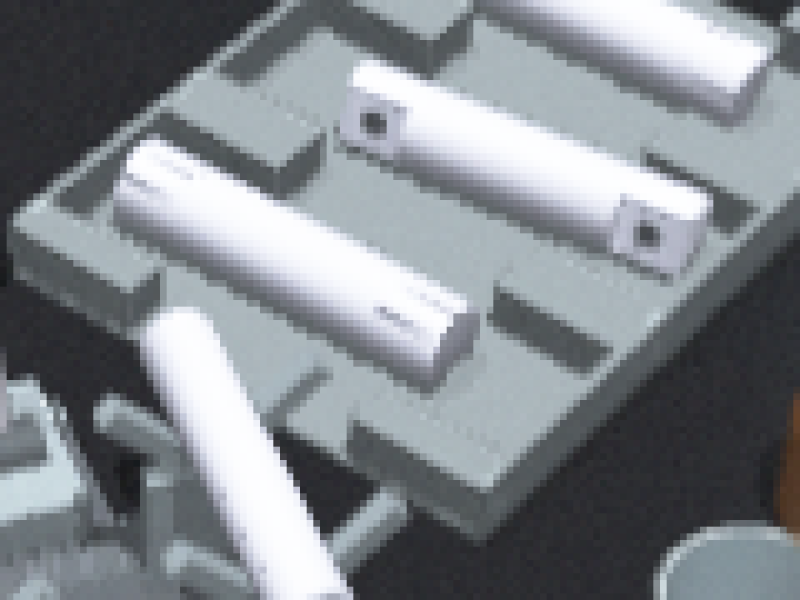

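View pics/t2.png

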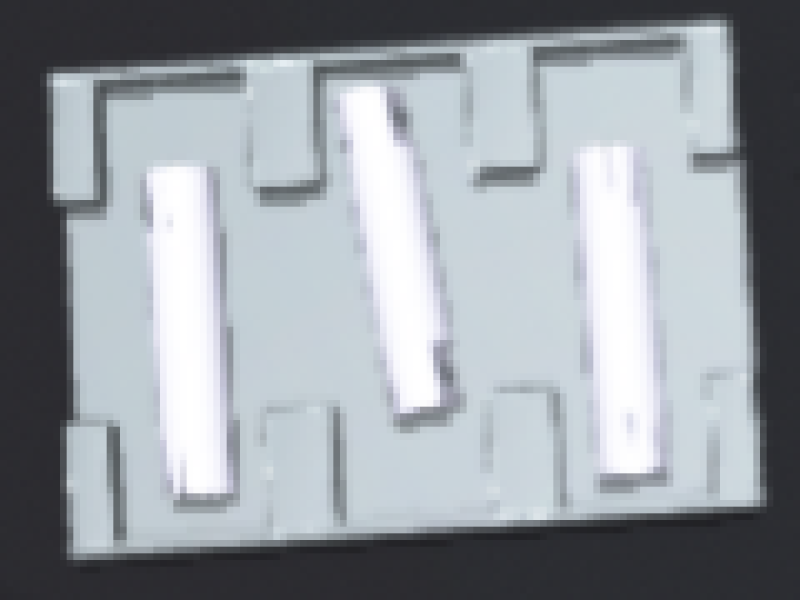

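Close-ups (scale 6.67, scene offset (300,192)). All three tray bars have flats:
- **Middle bar:** its dimples at about (356,210) and (397,227) face the scene camera, toward -y.
- **Right bar:** its flats are nearly up, seen at a grazing angle at about (359,240).
- **Left bar:** its flats lean left, toward +y; top dimple at about (215,233).

The bar in cradle3 is smooth, so it is the plain one.

```bash
cat > scene_model.py <<'E'
from h import *
def tray(p):
    q=[box3(-120,120,-170,170,0,4)]
    for s in(-1,1):
        q.append(box3(*sorted((s*112,s*120)),-170,170,0,29)) 
        for y0,y1 in((-170,-148),(-72,-38),(38,72),(148,170)): q.append(box3(*sorted((s*55,s*120)),y0,y1,0,29))
    return [a@rz(p[2]).T+[p[0],p[1],0] for a in q]
def fixt(p):
    q=[box3(-65,65,-170,170,0,12)]
    for y in(-130,0,130):
        for x in(-38,38):
            for s in(-1,1):
                q.append(np.array([[x+dx,y+a,z] for dx in(-5,5) for a,z in((0,65),(s*38,102),(s*42,98),(0,56))],float))
            q.append(np.array([[x+dx,y+a,z] for dx in(-5,5) for a,z in((-18,12),(18,12),(-18,60),(18,60))],float))
    return [a@rz(p[2]).T+[p[0],p[1],0] for a in q]
E
python3 - <<'E'
from scene_model import *
import pickle
D=pickle.load(open("m.pkl","rb"))
T={"scene":D["scene","tray"][0][1].copy(),"top":D["top","tray"][0][1].copy()}
# add bar masks to tray
for k in(1,2,3):T["scene"]|=D["scene","bar1"][k][1]
top=cv2.imread("pics/top0.png");sc=cv2.imread("pics/scene0.png")
bright=top.min(2)>225
n,lab,st,ce=cv2.connectedComponentsWithStats(bright.astype(np.uint8))
for i in range(1,n):
    if st[i,4]>150:print(i,st[i],ce[i])
for k in (0,2):T["top"]|=D["top","bar1"][k][1]
T["top"]=cv2.morphologyEx(T["top"].astype(np.uint8),cv2.MORPH_CLOSE,np.ones((9,9)))>0
a=onz("top",197+53,244,15);print("tray0",a)
p,e=fit(tray,np.array([a[0],a[1],.05]),T,np.array([10,10,.05]));print("tray",p,e)
for n_ in T:print(n_,fit(tray,p,{n_:T[n_]},np.array([5,5,.03])))
F={n:D[n,"fixture"][0][1]|[m for c,m,e in D[n,"plain1"]][0 if n=="scene" else 2] for n in("scene","top")}
def fp(p):
    C=cyl(150,30)+[0,130,86];return fixt(p)+[C@rz(p[2]).T+[p[0],p[1],0]]
a=onz("top",366,232,12);print("fix0",a)
p,e=fit(fp,np.array([a[0],a[1],-.45]),F,np.array([10,10,.05]));print("fix",p,e)
for n_ in F:print(n_,fit(fp,p,{n_:F[n_]},np.array([5,5,.03])))
sM=[D["scene","bar1"][k][1] for k in(2,3,1)]
ns,ls,ss,cs=cv2.connectedComponentsWithStats((sc.min(2)>225).astype(np.uint8))
tM=[None,D["top","bar1"][2][1],D["top","bar1"][0][1]]
for i in range(3):
    c=[(217,250),(248,237),(283.5,246)][i]
    if tM[i] is None: tM[i]=lab==lab[250,217]
    p0=np.r_[onz("top",*c,22),.05]
    print("bar",i,*[np.round(v,3) for v in fit(barmodel(160,36),p0,{"scene":sM[i],"top":tM[i]},np.array([8,8,8,.1]))])
p0=np.array([627,-42,84,-.45])
print("plain",*[np.round(v,3) for v in fit(barmodel(150,30),p0,{"scene":D["scene","plain1"][0][1],"top":D["top","plain1"][2][1]},np.array([8,8,8,.1]))])
k=D["scene","lock_tip"][0][1],D["top","lock_tip"][0][1]
print("lever masks",[np.argwhere(m).mean(0)[::-1] for m in k], "knob", tri((297.5,231.5),(332,250.5)))
E
```

```text
1 [  250    53   275    64 10911] [370.43020805  87.81394923]
4 [516  52  43  25 417] [536.69064748  60.95683453]
16 [607  59  33  45 364] [625.47252747  83.77747253]
17 [176  60  34  21 263] [189.92015209  67.        ]
30 [   0   67  168   56 5144] [65.5468507  97.64191291]
71 [604 102  20  14 157] [613.9044586 110.9044586]
83 [602 153  31  20 427] [616.75644028 162.63700234]
84 [255 162  17  17 228] [262.85526316 170.10964912]
85 [  10  165   48   65 1907] [ 33.3083377  197.00104877]
87 [316 189  26  43 327] [328.72782875 210.32415902]
89 [241 213  15  49 371] [248.65229111 236.67385445]
91 [277 222  11  49 408] [282.19362745 245.78676471]
92 [212 225  12  49 412] [217.44174757 248.85679612]
97 [   0  274   56   52 1388] [ 27.21902017 297.33429395]
99 [  0 304  28  62 673] [ 11.62704309 332.84695394]
105 [   0  421   68   59 3669] [ 34.35759062 449.20032706]
tray0 [528.62928542 220.48376609  15.        ]
tray [5.32406866e+02 2.21546213e+02 6.93535398e-02] 0.14700240207383541
scene (array([5.32292754e+02, 2.26602607e+02, 6.83626342e-02]), np.float64(0.04498735711767632))
top (array([5.31831592e+02, 2.19304167e+02, 6.64945665e-02]), np.float64(0.08511177759738586))
fix0 [ 565.32027774 -165.05119306   12.        ]
fix [ 5.68054758e+02 -1.53917781e+02 -4.82990493e-01] 0.27723958739068866
scene (array([ 5.67036880e+02, -1.52410707e+02, -4.88279231e-01]), np.float64(0.13976103340161994))
top (array([ 5.66476720e+02, -1.57073035e+02, -4.80232309e-01]), np.float64(0.11881752096673215))
bar 0 [5.13694e+02 3.28841e+02 2.30830e+01 9.20000e-02] 0.352
bar 1 [5.52674e+02 2.21534e+02 2.74180e+01 1.80000e-01] 0.157
bar 2 [5.21765e+02 1.10691e+02 2.83910e+01 8.40000e-02] 0.148
plain [ 6.2460e+02 -3.9171e+01  9.1627e+01 -4.8000e-01] 0.221
lever masks [array([296.7 , 234.77]), array([331.48571429, 250.25714286])] knob [498.99546403 -45.79596565 113.66822605]
```

```bash
python3 - <<'E'
from scene_model import *
from scipy.optimize import least_squares
t2=lambda u,v:("top",(u+.5)*.15-.5+190,(v+.5)*.15-.5+200)
s2=lambda u,v:("scene",(u+.5)*.15-.5+300,(v+.5)*.15-.5+192)
t1=lambda u,v:("top",(u+.5)/2.5-.5+120,(v+.5)/2.5-.5+130)
s1=lambda u,v:("scene",(u+.5)*.475-.5+80,(v+.5)*.475-.5+130)
def solve(obs,p0,names):
    def w(p,P):return rz(p[2])@np.array(P)+[p[0],p[1],0]
    f=lambda p:np.concatenate([proj(o[0],w(p,P))[0]-o[1:] for o,P in obs])
    r=least_squares(f,p0,x_scale=[10,10,.05],loss="soft_l1");print(names,r.x);print(np.round(r.fun.reshape(-1,2),1).tolist());return r.x
tr=solve([(t2(50,74),(120,170,29)),(t2(731,21),(120,-170,29)),(t2(765,500),(-120,-170,29)),(t2(66,548),(-120,170,29)),
 (s2(14,225),(-120,-170,29)),(s2(490,490),(120,-170,29)),(s2(478,540),(120,-170,0)),
 (s2(158,270),(-55,-148,29)),(s2(350,430),(55,-148,29)),(s2(325,130),(-55,-72,29)),(s2(500,275),(55,-72,29)),
 (t2(248,188),(55,72,29)),(t2(325,185),(55,38,29)),(t2(262,408),(-55,72,29)),(t2(333,404),(-55,38,29)),(t2(540,170),(55,-72,29)),(t2(555,388),(-55,-72,29))],[532,222,.067],"tray")
fx=solve([(t1(627,222),(38,0,65)),(t1(601,274),(-38,0,65)),(t1(717,268),(38,-130,65)),(t1(690,320),(-38,-130,65)),
 (s1(313,327),(-38,-130,65)),(s1(424,303),(-38,0,65)),(s1(443,350),(38,0,65)),(s1(333,378),(38,-130,65)),
 (s1(305,432),(65,-170,12)),(s1(588,355),(65,170,12))],[567,-155,-.48],"fix")
np.save("poses.npy",[tr,fx])
Rf=rz(fx[2]);Rt=rz(tr[2])
for y in(-130,0,130):print("cradle",Rf@[0,y,90]+[fx[0],fx[1],0])
print("pivot",Rf@[-90,65,34]+[fx[0],fx[1],0])
for y in(-110,0,110):print("lane",Rt@[0,y,0]+[tr[0],tr[1],0])
for n,I in(("scene",(300,150,420,320)),("top",(190,190,430,290))):
    a=cv2.imread(f"pics/{n}0.png");k=5 if n=="scene" else 3.3
    x0,y0,x1,y1=(200,160,450,340) if n=="scene" else(190,185,430,290);k=3.2 if n=="scene" else 3.3
    c=cv2.resize(a[y0:y1,x0:x1],None,fx=k,fy=k,interpolation=3)
    parts=tray(tr)+fixt(fx)
    for P in parts:
        h=cv2.convexHull(((proj(n,P)+.5-[x0,y0])*k).astype(np.float32));cv2.polylines(c,[h.astype(int)],True,(0,0,255),1)
    for i,(p,L,D) in enumerate([([513.7,328.8,22,.092],160,36),([552.7,221.5,22,.18],160,36),([521.8,110.7,22,.084],160,36),(np.r_[Rf@[0,130,86.2]+[fx[0],fx[1],0],fx[2]],150,30)]):
        P=barmodel(L,D)(np.array(p))[0]
        h=cv2.convexHull(((proj(n,P)+.5-[x0,y0])*k).astype(np.float32));cv2.polylines(c,[h.astype(int)],True,(0,200,0),1)
    cv2.imwrite(f"pics/ov_{n}.png",c)
u=cv2.imread("pics/ov_scene.png");v=cv2.imread("pics/ov_top.png");W=800
H=np.vstack([cv2.copyMakeBorder(m,0,0,0,W-m.shape[1],0) for m in(u[:,:800],v[:,:800])]);print(H.shape)
cv2.imwrite("pics/ov.png",cv2.resize(H,None,fx=600/H.shape[0],fy=600/H.shape[0],interpolation=cv2.INTER_AREA))
E
```

```text
tray [5.32657737e+02 2.20654845e+02 7.00430673e-02]
[[-0.7, -0.1], [-1.1, -0.3], [-0.8, 0.2], [0.4, 1.1], [-2.2, 0.5], [-1.6, 1.1], [-0.7, 1.4], [-0.2, -0.2], [3.9, -6.0], [-8.2, 6.5], [-2.0, 2.0], [-0.1, -0.2], [-1.5, -0.6], [-0.4, -0.1], [-0.7, -0.3], [-0.6, -1.0], [-0.6, -0.5]]
fix [ 5.69952652e+02 -1.54486875e+02 -4.72171357e-01]
[[-1.3, -0.4], [-1.2, -0.3], [-1.0, -1.0], [-0.3, -0.7], [-0.6, 0.4], [-0.9, -1.5], [-0.3, -1.3], [-2.3, -0.3], [-0.9, 1.8], [1.1, 0.7]]
cradle [ 510.82590492 -270.26264009   90.        ]
cradle [ 569.95265175 -154.48687489   90.        ]
cradle [629.07939858 -38.71110968  90.        ]
pivot [519.36357233 -55.66509063  34.        ]
lane [540.35617593 110.92456595   0.        ]
lane [532.65773693 220.65484453   0.        ]
lane [524.95929793 330.38512311   0.        ]
(922, 800, 3)
```

View pics/ov.png

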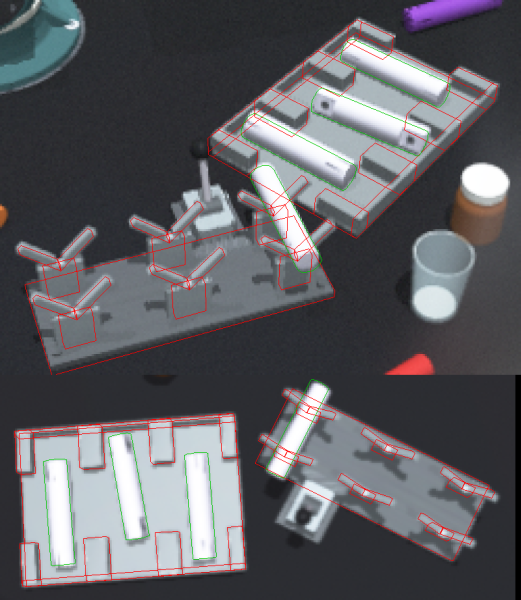

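The overlay shows the tray, fixture and bar models agreeing with both views to about 1–2 px. Next I estimate the angles of the flats.

```bash
python3 - <<'E'
from h import *
B={"left":[513.7,328.8,22,.092],"mid":[552.7,221.5,22,.18],"right":[521.8,110.7,22,.084]}
for k,p in B.items():
    print(k)
    for f in range(-100,101,20):
        a=np.radians(f) # + toward bar's +y
        q=[rz(p[3])@[x,12.5*np.sin(a),12.5*np.cos(a)]+p[:3] for x in(-65,65)]
        S=(proj("scene",q)+.5-[300,192])/.15-.5;T=(proj("top",q)+.5-[190,200])/.15-.5
        n=rz(p[3])@[0,np.sin(a),np.cos(a)]
        vis=[float(n@(-(C["extrinsics"][:3,:3].T@C["extrinsics"][:3,3])-q[0]))>0 for C in CAL.values()]
        print(f,S.round().astype(int).tolist(),T.round().astype(int).tolist(),vis)
g=cv2.imread("pics/scene0.png")[192:282,300:420].min(2); t=cv2.imread("pics/top0.png")[200:290,190:310].min(2)
np.set_printoptions(linewidth=250)
print("right top end far\n",t[20:30,85:100]);print("right near\n",t[60:74,86:102])
print("left far\n",t[22:38,20:36]);print("left near\n",t[62:76,22:38])
E
```

```text
left
-100 [[459, -21], [707, 96]] [[218, 455], [199, 195]] [True, True]
-80 [[459, -29], [708, 88]] [[216, 455], [197, 194]] [True, True]
-60 [[462, -37], [711, 79]] [[212, 454], [192, 193]] [True, True]
-40 [[466, -46], [716, 70]] [[205, 455], [185, 193]] [True, True]
-20 [[471, -54], [721, 62]] [[196, 455], [176, 193]] [True, True]
0 [[476, -60], [726, 55]] [[187, 456], [168, 194]] [True, True]
20 [[482, -63], [731, 52]] [[179, 457], [159, 195]] [True, True]
40 [[486, -64], [735, 51]] [[172, 458], [153, 196]] [True, True]
60 [[489, -61], [737, 54]] [[168, 459], [149, 198]] [False, True]
80 [[490, -55], [738, 60]] [[167, 460], [148, 199]] [False, False]
100 [[489, -47], [736, 67]] [[169, 460], [150, 200]] [False, False]
mid
-100 [[366, 139], [638, 252]] [[447, 371], [402, 115]] [True, False]
-80 [[366, 131], [639, 245]] [[445, 370], [401, 114]] [True, True]
-60 [[369, 122], [642, 235]] [[441, 370], [396, 113]] [True, True]
-40 [[372, 113], [646, 226]] [[435, 370], [390, 113]] [True, True]
-20 [[377, 104], [650, 217]] [[427, 371], [382, 114]] [True, True]
0 [[382, 97], [655, 209]] [[
[... 4044 characters left out ...]
 248 240 220 145 140 192 197]
 [194 194 204 246 251 253 254 254 253 249 241 221 142 138 191 197]
 [195 193 198 245 250 250 254 254 253 250 243 222 146 139 191 197]
 [194 193 195 238 248 243 254 254 254 251 244 224 155 140 191 197]
 [195 194 193 231 246 232 254 254 254 251 245 227 168 144 191 197]
 [195 195 194 223 244 224 254 255 254 251 245 229 179 150 191 197]
 [194 194 187 202 242 219 254 255 254 252 246 230 185 150 191 197]
 [195 194 185 179 239 213 253 254 254 251 247 234 195 157 191 197]
 [195 193 182 174 228 186 243 250 249 241 239 224 189 161 192 197]
 [194 193 186 185 184 135 157 160 171 152 165 143 136 150 193 197]
 [195 194 193 187 143 130 130 130 132 130 133 136 154 167 194 197]]
```

```bash
python3 - <<'E'
import cv2,numpy as np
s=cv2.imread("pics/scene0.png");t=cv2.imread("pics/top0.png")
def st(a):return (np.clip(a.astype(float)/255,0,1)**3*255).astype(np.uint8)
A=cv2.resize(st(s[210:252,312:376]),(800,525),interpolation=3)[:,:]
B=np.hstack([cv2.resize(st(t[218:278,205:235]),(260,520),interpolation=3),cv2.resize(st(t[218:278,270:300]),(260,520),interpolation=3),cv2.resize(st(t[206:266,235:265]),(260,520),interpolation=3)])
cv2.imwrite("pics/c.png",np.vstack([cv2.resize(A,(780,512)),B])[:, :]); 
a=cv2.imread("pics/c.png");cv2.imwrite("pics/c2.png",cv2.resize(a,None,fx=.58,fy=.58,interpolation=cv2.INTER_AREA))
cv2.imwrite("pics/c3.png",A)
E
```

```text
(no output)
```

View pics/c2.png

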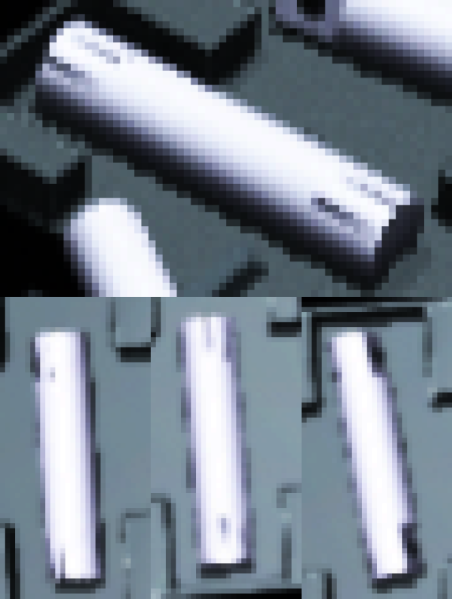

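```bash
cat > plan.py <<'E'
from h import *
from scipy.spatial.transform import Rotation as Ro
def R0(beta,tilt=0):
    """tool down, x = bar's -x; tilt (deg) turns the held bar about bar's +x (right-hand)"""
    R=np.c_[[-np.cos(beta),-np.sin(beta),0],[-np.sin(beta)*-1*-1,np.cos(beta),0],[0,0,-1]]
    x=np.array([-np.cos(beta),-np.sin(beta),0]);z=np.array([0,0,-1.]);R=np.c_[x,np.cross(z,x),z]
    return Ro.from_rotvec(np.radians(tilt)*-x).as_matrix()@R
def cur():
    s=read_state();return np.array(s["position"]),Ro.from_euler("xyz",s["orientation"]).as_matrix()
def plan(targets,start=None):
    """targets: (axis point on bar, beta, tilt, depth axis->TCP); prints tool-frame rows"""
    p,R=start or cur()
    for t in targets:
        A,b,tl,d=t;R2=R0(b,tl);p2=np.array(A,float)+d*R2[:,2]
        sh=R.T@(p2-p)/1000;rv=Ro.from_matrix(R.T@R2).as_rotvec(degrees=True)
        n=max(np.linalg.norm(sh)/.0625,np.linalg.norm(rv)/10.7)
        # quantise
        sh=sh.round(4);rv=rv.round(1);print([*map(float,sh)],[*map(float,rv)],"rows>=%.1f"%n)
        p=p+R@sh*1000;R=R@Ro.from_rotvec(rv,degrees=True).as_matrix()
    print("end",p.round(1))
def st():
    s=read_state();print("t%.2f"%s["time"],"pos",s["position"].round(1),"ori",s["orientation"].round(3),"F",s["force"].round(1),"w%.1f g%.1f"%(s["width"],s["grasp_force"]),"q",s["qpos"].round(2))
tr,fx=np.load("poses.npy")
def crad(k,z=90,dx=0):
    return rz(fx[2])@np.array([dx,{1:-130,2:0,3:130}[k],z])+[fx[0],fx[1],0]
def lane(k,z=19,dx=0,dy=0):
    return rz(tr[2])@np.array([dx,{1:-110,2:0,3:110}[k]+dy,z])+[tr[0],tr[1],0]
FB=fx[2];TB=tr[2]
E
python3 - <<'E'
from plan import *
st()
m=np.array([552.7,221.5,0]);b=.18
plan([(m+[0,0,195],b,0,15),(m+[0,0,70],b,0,15),(m+[0,0,22],b,0,15)])
E
```

```text
t1.50 pos [237.2 468.4 231.3] ori [-3.142 -0.     2.673] F [ 0.  -1.2  0.1] w85.3 g0.0 q [ 0.95  0.26 -0.05  1.26  0.    1.42]
[-0.393, -0.0777, 0.0513] [-0.0, -0.0, -37.2] rows>=6.5
[-0.0, 0.0, 0.125] [-0.0, -0.0, 0.0] rows>=2.0
[-0.0, 0.0, 0.048] [-0.0, -0.0, 0.0] rows>=0.8
end [552.7 221.5   7. ]
```

>>> {"api": "move_arm", "payload": {
  "moves": [
    [[-0.2, -0.04, 0.025, 0, 0, -20, 0.085], [-0.2, -0.04, 0.025, 0, 0, -20, 0.085], [-0.2, -0.04, 0.025, 0, 0, -20, 0.085], [-0.2, -0.04, 0.025, 0, 0, -20, 0.085], [-0.2, -0.04, 0.025, 0, 0, -20, 0.085]]
  ]
}}

```text
time: 2.12
position: [398.9, 341.0, 205.9]
orientation: [-3.141, -0.0, 3.019]
force: [-0.4, 0.1, 0.1]
width: 84.5
grasp_force: 0.0
```

```bash
python3 - <<'E'
from plan import *
st()
m=np.array([552.7,221.5,0]);b=.18
plan([(m+[0,0,195],b,0,15),(m+[0,0,70],b,0,15),(m+[0,0,22],b,0,15)])
E
```

```text
t2.12 pos [398.9 341.  205.9] ori [-3.141 -0.     3.019] F [-0.4  0.1  0.1] w84.5 g0.0 q [ 0.55  0.27 -0.1   1.19 -0.    0.67]
[-0.1672, -0.0998, 0.0259] [-0.0, -0.0, -17.3] rows>=3.1
[-0.0001, 0.0001, 0.125] [-0.0, -0.0, -0.0] rows>=2.0
[-0.0, -0.0, 0.048] [-0.0, -0.0, -0.0] rows>=0.8
end [552.7 221.5   7. ]
```

>>> {"api": "move_arm", "payload": {
  "moves": [
    [[-0.167, -0.1, 0.026, 0, 0, -17.3, 0.085], [-0.167, -0.1, 0.026, 0, 0, -17.3, 0.085], [-0.167, -0.1, 0.026, 0, 0, -17.3, 0.085], [-0.167, -0.1, 0.026, 0, 0, -17.3, 0.085], [-0.167, -0.1, 0.026, 0, 0, -17.3, 0.085]]
  ]
}}

```text
time: 2.75
position: [551.2, 223.4, 180.1]
orientation: [3.141, -0.001, -2.96]
force: [-0.0, -0.1, 0.4]
width: 84.9
grasp_force: 0.0
```

>>> {"api": "move_arm", "payload": {
  "moves": [
    [[0, 0, 0.06, 0, 0, 0, 0.085], [0, 0, 0.12, 0, 0, 0, 0.085], [0, 0, 0.12, 0, 0, 0, 0.085], [0, 0, 0.12, 0, 0, 0, 0.085]]
  ]
}}

```text
time: 3.25
position: [551.8, 224.3, 62.8]
orientation: [3.141, 0.002, -2.958]
force: [1.3, -0.0, 0.7]
width: 85.3
grasp_force: 0.0
```

```bash
python3 - <<'E'
from plan import *
st()
cv2.imwrite("pics/g1.png",cv2.resize(camera("scene")[130:270,280:460],(800,622))[:600])
m=np.array([552.7,221.5,0]);b=.18
plan([(m+[0,0,22],b,0,15)])
E
```

```text
t3.25 pos [551.8 224.3  62.8] ori [ 3.141e+00  2.000e-03 -2.958e+00] F [ 1.3 -0.   0.7] w85.3 g0.0 q [ 0.25  0.48 -0.19  0.9   0.    0.07]
[0.0004, -0.0026, 0.0561] [0.0, 0.2, 0.2] rows>=0.9
end [552.7 221.5   7. ]
```

View pics/g1.png

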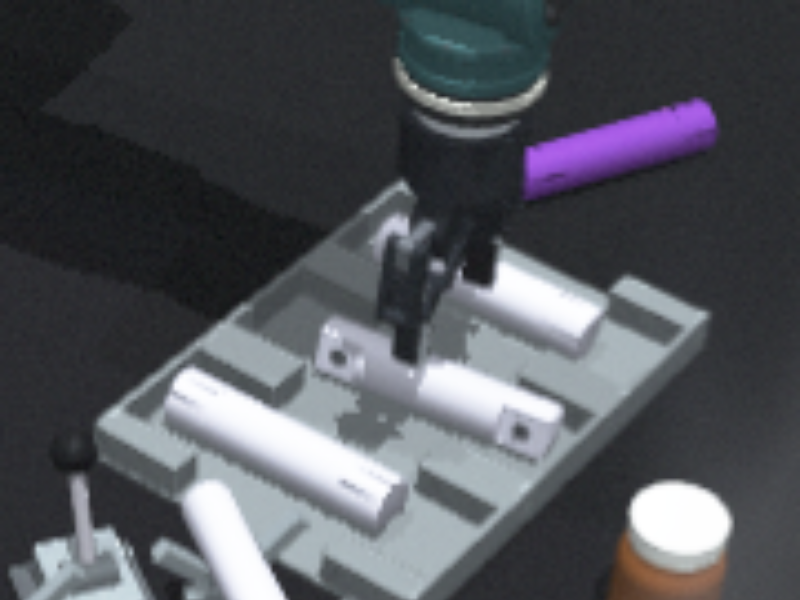

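The crop shows the open gripper above the middle bar, whose dimples are at (338,357) and (520,430) in the crop. The fingers straddle it.

>>> {"api": "move_arm", "payload": {
  "moves": [
    [[0, -0.003, 0.03, 0, 0, 0, 0.085], [0, -0.003, 0.056, 0, 0, 0, 0.085], [0, -0.003, 0.056, 0, 0, 0, 0.06], [0, -0.003, 0.056, 0, 0, 0, 0], [0, -0.003, 0.056, 0, 0, 0, 0]]
  ]
}}

```text
time: 3.92
position: [553.1, 220.5, 6.2]
orientation: [3.141, 0.003, -2.959]
force: [-3.7, 0.0, 17.6]
width: 34.7
grasp_force: 57.8
```

>>> {"api": "move_arm", "payload": {
  "moves": [
    [[0, 0, 0, 0, 0, 0, 0], [0, 0, 0, 0, 0, 0, 0], [0, 0, 0, 0, 0, 0, 0], [0, 0, 0, 0, 0, 0, 0]]
  ]
}}

```text
time: 4.42
position: [553.1, 220.6, 6.3]
orientation: [3.141, 0.003, -2.959]
force: [-1.2, -0.4, 11.3]
width: 34.3
grasp_force: 58.5
```

```bash
python3 - <<'E'
from plan import *
st()
b=.18
p,R=cur();A=p-15*R[:,2]
plan([(A+[0,0,120],b,0,15),(A*.5+crad(2)*.5+[0,0,115],-.2,0,15),(np.r_[crad(1)[:2],185],FB,0,15),(crad(1,120),FB,65,15),(crad(1,92),FB,65,15)])
E
```

```text
t4.42 pos [553.1 220.6   6.3] ori [ 3.141e+00  3.000e-03 -2.959e+00] F [-1.2 -0.4 11.3] w34.3 g58.5 q [ 0.24  0.53 -0.27  0.77  0.    0.06]
[-0.0003, 0.0, -0.12] [0.0, 0.2, 0.1] rows>=1.9
[0.0254, -0.1859, -0.0294] [0.0, -0.0, 21.8] rows>=3.0
[-0.0106, -0.3073, -0.0145] [0.0, -0.0, 15.6] rows>=4.9
[-0.0, 0.0136, 0.0564] [-65.0, -0.0, -0.0] rows>=6.1
[-0.0, -0.0254, 0.0118] [0.0, -0.0, -0.0] rows>=0.4
end [ 517.  -258.1   85.6]
```

```bash
python3 - <<'E'
from plan import *
p,R=cur();A=p-15*R[:,2]
plan([(A+[0,0,150],.18,0,15),(A*.5+crad(2)*.5+[0,0,130],-.15,0,15),(np.r_[crad(1)[:2],190],FB,0,15),(crad(1,190),FB,-40,15),(crad(1,105),FB,-40,15)])
E
```

```text
[-0.0004, 0.0001, -0.15] [0.0, 0.2, 0.1] rows>=2.4
[0.0254, -0.186, -0.0144] [0.0, -0.0, 18.9] rows>=3.0
[0.005, -0.3075, -0.0045] [0.0, -0.0, 18.5] rows>=4.9
[-0.0, -0.0096, -0.0035] [40.0, -0.0, 0.0] rows>=3.7
[-0.0001, 0.0546, 0.0651] [0.0, -0.0, 0.0] rows>=1.4
end [ 506.5 -278.9   93.6]
```

>>> {"api": "move_arm", "payload": {
  "moves": [
    [[0, 0, -0.03, 0, 0, 0, 0], [0, 0, -0.09, 0, 0, 0, 0], [0, 0, -0.15, 0, 0, 0, 0], [0, 0, -0.15, 0, 0, 0, 0], [0, 0, -0.15, 0, 0, 0, 0]]
  ]
}}

```text
time: 5.05
position: [551.6, 220.0, 153.9]
orientation: [-3.141, -0.0, -2.959]
force: [-0.5, 0.4, -3.8]
width: 34.2
grasp_force: 61.6
```

>>> {"api": "move_arm", "payload": {
  "moves": [
    [[0.013, -0.06, -0.01, 0, 0, 7, 0], [0.025, -0.12, -0.014, 0, 0, 14, 0], [0.025, -0.186, -0.014, 0, 0, 18.9, 0], [0.025, -0.186, -0.014, 0, 0, 18.9, 0], [0.025, -0.186, -0.014, 0, 0, 18.9, 0]]
  ]
}}

```text
time: 5.68
position: [560.3, 32.5, 166.9]
orientation: [3.142, -0.003, 2.993]
force: [0.4, 0.2, -3.8]
width: 34.0
grasp_force: 61.8
```

>>> {"api": "move_arm", "payload": {
  "moves": [
    [[0.002, -0.08, 0, 0, 0, 6, 0], [0.005, -0.15, 0, 0, 0, 10, 0], [0.005, -0.16, 0, 0, 0, 10, 0], [0.005, -0.16, 0, 0, 0, 10, 0]]
  ]
}}

```text
time: 6.18
position: [532.1, -125.5, 167.5]
orientation: [-3.142, -0.001, 2.819]
force: [0.4, 0.2, -3.2]
width: 34.0
grasp_force: 62.1
```

```bash
python3 - <<'E'
from plan import *
st()
plan([(np.r_[crad(1)[:2],190],FB,0,15),(crad(1,190),FB,-40,15),(crad(1,105),FB,-40,15)])
E
```

```text
t6.17 pos [ 532.1 -125.5  167.5] ori [-3.142e+00 -1.000e-03  2.819e+00] F [ 0.4  0.2 -3.2] w34.0 g62.1 q [-0.38  0.33 -0.13  1.11 -0.   -0.06]
[-0.0258, -0.1441, -0.0075] [-0.0, -0.1, 8.5] rows>=2.3
[-0.0, -0.0096, -0.0035] [40.0, 0.0, 0.0] rows>=3.7
[0.0, 0.0546, 0.0651] [-0.0, 0.0, 0.0] rows>=1.4
end [ 506.5 -278.9   93.5]
```

>>> {"api": "move_arm", "payload": {
  "moves": [
    [[-0.026, -0.08, -0.0075, 0, 0, 5, 0], [-0.026, -0.144, -0.0075, 0, 0, 8.5, 0], [-0.026, -0.144, -0.0075, 0, 0, 8.5, 0], [-0.026, -0.144, -0.0075, 0, 0, 8.5, 0]]
  ]
}}

```text
time: 6.68
position: [511.7, -269.3, 175.2]
orientation: [3.141, -0.001, 2.671]
force: [0.7, 1.0, -3.1]
width: 34.5
grasp_force: 62.2
```

>>> {"api": "move_arm", "payload": {
  "moves": [
    [[0, -0.0025, 0, 10, 0, 0, 0], [0, -0.005, -0.001, 20, 0, 0, 0], [0, -0.0075, -0.002, 30, 0, 0, 0], [0, -0.0096, -0.0035, 40, 0, 0, 0], [0, -0.0096, -0.0035, 40, 0, 0, 0]]
  ]
}}

```text
time: 7.3
position: [508.3, -274.5, 177.3]
orientation: [-2.444, -0.004, 2.677]
force: [0.2, -0.2, -3.8]
width: 34.4
grasp_force: 62.2
```

```bash
python3 - <<'E'
from plan import *
st()
plan([(crad(1,110),FB,-40,15),(crad(1,94),FB,-40,15),(crad(1,90),FB,-40,15)])
c=[camera("scene")[200:380,120:380],camera("top")[190:330,300:480]]
cv2.imwrite("pics/d1.png",np.hstack([cv2.resize(c[0],(400,277)),cv2.resize(c[1],(357,277))]))
E
```

```text
t7.30 pos [ 508.3 -274.5  177.3] ori [-2.444 -0.004  2.677] F [ 0.2 -0.2 -3.8] w34.4 g62.2 q [-0.32  0.48 -0.05  1.17 -0.69  0.19]
[-0.0006, 0.047, 0.0634] [0.0, 0.1, 0.5] rows>=1.3
[0.0, 0.0103, 0.0123] [0.0, 0.0, -0.0] rows>=0.3
[0.0, 0.0025, 0.0031] [0.0, 0.0, -0.0] rows>=0.1
end [ 506.4 -278.9   78.5]
```

View pics/d1.png

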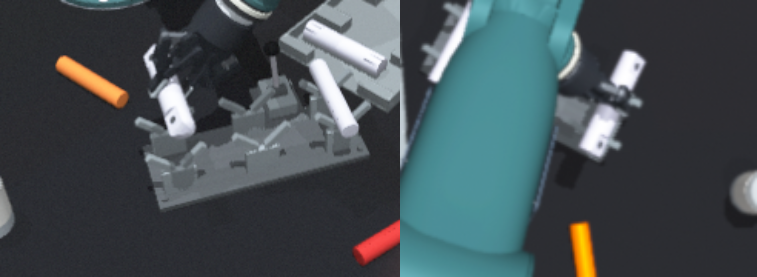

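The held bar hangs over cradle1, tilted. Its near dimple shows from above at about (600,143) in the picture. I lower it in.

>>> {"api": "move_arm", "payload": {
  "moves": [
    [[0, 0.03, 0.04, 0, 0, 0, 0], [0, 0.047, 0.063, 0, 0, 0, 0], [0, 0.053, 0.071, 0, 0, 0, 0], [0, 0.0585, 0.0775, 0, 0, 0, 0], [0, 0.0585, 0.0775, 0, 0, 0, 0]]
  ]
}}

```text
time: 8.02
position: [505.3, -282.8, 82.8]
orientation: [-2.444, 0.001, 2.671]
force: [0.1, -0.9, -3.5]
width: 34.2
grasp_force: 62.3
```

```bash
python3 - <<'E'
from plan import *
st()
plan([(crad(1,90),FB,-40,15),(crad(1,88),FB,-40,15)])
E
```

```text
t8.03 pos [ 505.3 -282.8   82.8] ori [-2.444e+00  1.000e-03  2.671e+00] F [ 0.1 -0.9 -3.5] w34.2 g62.3 q [-0.34  0.55 -0.2   0.93 -0.69  0.18]
[0.0008, 0.0059, 0.0007] [0.0, 0.1, 0.0] rows>=0.1
[-0.0, 0.0013, 0.0015] [0.0, -0.0, 0.0] rows>=0.0
end [ 506.4 -278.8   76.5]
```

>>> {"api": "move_arm", "payload": {
  "moves": [
    [[0.001, 0.005, 0.001, 0, 0, 0, 0], [0.001, 0.0065, 0.002, 0, 0, 0, 0], [0.001, 0.0065, 0.002, 0, 0, 0, 0]]
  ]
}}

```text
time: 8.4
position: [506.1, -279.9, 78.7]
orientation: [-2.44, 0.003, 2.671]
force: [-5.8, -3.7, 12.7]
width: 34.3
grasp_force: 63.2
```

```bash
python3 - <<'E'
from plan import *
st()
plan([(crad(1,90),FB,-40,15),(crad(1,88),FB,-40,15)])
E
```

```text
t8.40 pos [ 506.1 -279.9   78.7] ori [-2.44   0.003  2.671] F [-5.8 -3.7 12.7] w34.3 g63.2 q [-0.33  0.56 -0.2   0.93 -0.69  0.18]
[0.0002, 0.0009, -0.0006] [-0.2, 0.2, -0.0] rows>=0.0
[-0.0, 0.0013, 0.0015] [0.0, -0.0, -0.0] rows>=0.0
end [ 506.4 -278.8   76.6]
```

>>> {"api": "move_arm", "payload": {
  "moves": [
    [[0, 0, 0, 0, 0, 0, 0.06], [0, 0, 0, 0, 0, 0, 0.06], [0, 0, 0, 0, 0, 0, 0.06], [0, 0, -0.03, 0, 0, 0, 0.07], [0, 0, -0.07, 0, 0, 0, 0.07]]
  ]
}}

```text
time: 9.02
position: [525.9, -238.5, 130.5]
orientation: [-2.443, -0.001, 2.67]
force: [0.8, 0.3, 0.1]
width: 69.9
grasp_force: 0.0
```

>>> {"api": "move_arm", "payload": {
  "moves": [
    [[0, 0, -0.06, 0, 0, 0, 0.085], [0, 0, -0.06, -10, 0, 0, 0.085], [0, 0.01, -0.06, -20, 0, 0, 0.085], [0, 0.02, -0.06, -30, 0, 0, 0.085], [0, 0.02, -0.06, -40, 0, 0, 0.085]]
  ]
}}

```text
time: 9.65
position: [551.1, -190.2, 163.8]
orientation: [3.136, 0.002, 2.672]
force: [0.2, -0.3, -0.8]
width: 85.1
grasp_force: 0.0
```

```bash
python3 - <<'E'
from plan import *
st()
c=np.r_[crad(3)[:2],0]
plan([(c+[0,0,200],FB,0,12),(c+[0,0,86.2],FB,0,12)])
E
```

```text
t9.65 pos [ 551.1 -190.2  163.8] ori [3.136e+00 2.000e-03 2.672e+00] F [ 0.2 -0.3 -0.8] w85.1 g0.0 q [-0.47  0.39 -0.05  1.14  0.01 -0.01]
[-0.0011, 0.1705, -0.0232] [0.3, 0.1, 0.2] rows>=2.8
[0.0, -0.0001, 0.1138] [0.0, -0.0, -0.0] rows>=1.8
end [629.1 -38.7  74.2]
```

>>> {"api": "move_arm", "payload": {
  "moves": [
    [[0, 0.06, -0.02, 0, 0, 0, 0.085], [0, 0.12, -0.023, 0, 0, 0, 0.085], [-0.001, 0.1705, -0.023, 0, 0, 0, 0.085], [-0.001, 0.1705, -0.023, 0, 0, 0, 0.085], [-0.001, 0.1705, 0.03, 0, 0, 0, 0.085]]
  ]
}}

```text
time: 10.28
position: [631.0, -39.5, 135.4]
orientation: [3.14, 0.006, 2.672]
force: [0.7, -0.5, -0.6]
width: 84.5
grasp_force: 0.0
```

```bash
python3 - <<'E'
from plan import *
st()
plan([(crad(3,86.2),FB,0,12)])
E
```

```text
t10.28 pos [631.  -39.5 135.4] ori [3.14  0.006 2.672] F [ 0.7 -0.5 -0.6] w84.5 g0.0 q [-0.19  0.48  0.03  1.12 -0.    0.28]
[0.0025, -0.0003, 0.0612] [0.1, 0.4, 0.1] rows>=1.0
end [629.  -38.7  74.2]
```

>>> {"api": "move_arm", "payload": {
  "moves": [
    [[0.002, 0, 0.04, 0, 0, 0, 0.085], [0.002, 0, 0.06, 0, 0, 0, 0.06], [0.002, 0, 0.06, 0, 0, 0, 0], [0.002, 0, 0.06, 0, 0, 0, 0], [0.002, 0, 0.06, 0, 0, 0, 0]]
  ]
}}

```text
time: 10.9
position: [627.4, -39.3, 74.8]
orientation: [-3.141, 0.002, 2.67]
force: [-2.6, -4.5, 3.4]
width: 28.2
grasp_force: 59.0
```

>>> {"api": "move_arm", "payload": {
  "moves": [
    [[0, 0, 0, 0, 0, 0, 0], [0, 0, 0, 0, 0, 0, 0], [0, 0, -0.05, 0, 0, 0, 0], [0, 0, -0.11, 0, 0, 0, 0], [0, 0, -0.11, 0, 0, 0, 0]]
  ]
}}

```text
time: 11.52
position: [629.2, -38.9, 188.8]
orientation: [3.139, 0.008, 2.671]
force: [-0.0, -0.8, -3.3]
width: 28.3
grasp_force: 60.6
```

```bash
python3 - <<'E'
from plan import *
st()
plan([(lane(2,185),TB,0,12),(lane(2,70),TB,0,12),(lane(2,20),TB,0,12)])
import pickle
for n,o in(("top","bar1"),("top","plain1"),("scene","bar1")):
    camera(n);D=outl(n,o);print(n,o,[(round(c,2),[int(v) for v in e]) for c,r,e in D])
E
```

```text
t11.53 pos [629.2 -38.9 188.8] ori [3.139 0.008 2.671] F [-0.  -0.8 -3.3] w28.3 g60.6 q [-0.19  0.45  0.13  1.24 -0.    0.28]
[0.2038, 0.1875, 0.0145] [0.0, 0.5, -31.0] rows>=4.4
[0.0, 0.0, 0.115] [0.0, 0.0, 0.0] rows>=1.8
[0.0, 0.0, 0.05] [0.0, 0.0, 0.0] rows>=0.8
end [532.7 220.6   8. ]
top bar1 [(0.88, [212, 223, 225, 274]), (0.81, [388, 220, 418, 272]), (0.62, [138, 247, 187, 272]), (0.6, [278, 223, 285, 242]), (0.45, [349, 205, 419, 269])]
top plain1 [(0.75, [382, 301, 402, 350]), (0.68, [362, 151, 374, 159])]
scene bar1 [(0.94, [369, 180, 417, 215]), (0.79, [216, 260, 245, 318]), (0.61, [395, 148, 437, 174]), (0.55, [347, 228, 371, 251])]
```

>>> {"api": "move_arm", "payload": {
  "moves": [
    [[0.05, 0.045, 0.01, 0, 0, -8, 0], [0.1, 0.09, 0.0145, 0, 0, -16, 0], [0.15, 0.14, 0.0145, 0, 0, -24, 0], [0.204, 0.1875, 0.0145, 0, 0, -31, 0], [0.204, 0.1875, 0.0145, 0, 0, -31, 0]]
  ]
}}

```text
time: 12.45
position: [528.4, 223.7, 168.1]
orientation: [3.142, -0.002, -3.067]
force: [0.8, -0.4, -2.5]
width: 28.6
grasp_force: 60.4
```

>>> {"api": "move_arm", "payload": {
  "moves": [
    [[0, 0, 0, 0, 0, 0, 0], [0, 0, 0.06, 0, 0, 0, 0], [0, 0, 0.115, 0, 0, 0, 0], [0, 0, 0.115, 0, 0, 0, 0]]
  ]
}}

```text
time: 12.95
position: [527.8, 219.7, 50.7]
orientation: [-3.14, -0.007, -3.072]
force: [0.7, -1.0, -1.7]
width: 27.9
grasp_force: 60.2
```

```bash
python3 - <<'E'
from plan import *
st()
plan([(lane(2,20),TB,0,12)])
for n,o in(("top","bar1"),("scene","plain1")):
    camera(n);D=outl(n,o);print(n,o,[(round(c,2),[int(v) for v in e]) for c,r,e in D])
E
```

```text
t12.95 pos [527.8 219.7  50.7] ori [-3.14  -0.007 -3.072] F [ 0.7 -1.  -1.7] w27.9 g60.2 q [ 0.25  0.46 -0.26  0.86 -0.    0.18]
[-0.0052, 0.0007, 0.0427] [-0.1, -0.4, -0.0] rows>=0.7
end [532.7 220.7   8. ]
top bar1 [(0.97, [278, 222, 288, 268]), (0.76, [388, 220, 418, 270]), (0.73, [138, 245, 188, 272])]
scene plain1 [(0.98, [348, 187, 395, 217]), (0.95, [158, 237, 203, 269]), (0.76, [344, 332, 407, 371])]
```

>>> {"api": "move_arm", "payload": {
  "moves": [
    [[-0.005, 0.001, 0.03, 0, 0, 0, 0], [-0.005, 0.001, 0.04, 0, 0, 0, 0], [-0.005, 0.001, 0.043, 0, 0, 0, 0], [-0.005, 0.001, 0.043, 0, 0, 0, 0]]
  ]
}}

```text
time: 13.65
position: [535.5, 222.7, 11.7]
orientation: [3.141, 0.001, -3.071]
force: [0.2, 0.3, -2.5]
width: 28.0
grasp_force: 60.5
```

>>> {"api": "move_arm", "payload": {
  "moves": [
    [[0, 0, 0, 0, 0, 0, 0.045], [0, 0, 0, 0, 0, 0, 0.06], [0, 0, 0, 0, 0, 0, 0.06], [0, 0, -0.04, 0, 0, 0, 0.06], [0, 0, -0.1, 0, 0, 0, 0.085]]
  ]
}}

```text
time: 14.28
position: [534.1, 222.3, 110.9]
orientation: [-3.141, -0.003, -3.071]
force: [1.2, 0.6, 0.6]
width: 76.2
grasp_force: 0.0
```

```bash
python3 - <<'E'
from plan import *
st()
for n,o in(("top","bar1"),("top","plain1"),("scene","plain1"),("scene","bar1")):
    camera(n);D=outl(n,o);print(n,o,[(round(c,2),[int(v) for v in e]) for c,r,e in D])
m=np.array([513.7,328.8,0]);b=.092
plan([(m+[0,0,110],b,0,13),(m+[0,0,22],b,0,13)])
E
```

```text
t14.28 pos [534.1 222.3 110.9] ori [-3.141e+00 -3.000e-03 -3.071e+00] F [1.2 0.6 0.6] w76.2 g0.0 q [ 0.25  0.42 -0.15  1.01  0.    0.18]
top bar1 [(0.89, [388, 219, 415, 271]), (0.78, [277, 221, 289, 268]), (0.58, [139, 245, 183, 272])]
top plain1 [(0.86, [331, 146, 372, 161]), (0.82, [385, 305, 401, 348]), (0.57, [247, 218, 251, 265])]
scene plain1 [(0.81, [350, 201, 397, 231]), (0.71, [346, 327, 404, 373]), (0.59, [159, 238, 204, 269])]
scene bar1 [(0.89, [392, 151, 439, 176]), (0.78, [372, 179, 417, 213]), (0.75, [316, 213, 373, 247]), (0.57, [217, 260, 245, 322])]
[0.0132, 0.1076, 0.0127] [-0.0, -0.1, -1.2] rows>=1.7
[0.0, 0.0, 0.088] [-0.0, -0.0, -0.0] rows>=1.4
end [513.7 328.8   9. ]
```

>>> {"api": "move_arm", "payload": {
  "moves": [
    [[0.007, 0.055, 0, 0, 0, -1.2, 0.085], [0.013, 0.1075, 0.013, 0, 0, -1.2, 0.085], [0.013, 0.1075, 0.03, 0, 0, -1.2, 0.085], [0.013, 0.1075, 0.05, 0, 0, -1.2, 0.085], [0.013, 0.1075, 0.05, 0, 0, -1.2, 0.085]]
  ]
}}

```text
time: 15.3
position: [513.4, 328.4, 58.9]
orientation: [-3.14, -0.004, -3.05]
force: [-0.8, 0.1, -0.0]
width: 84.8
grasp_force: 0.0
```

```bash
python3 - <<'E'
from plan import *
st()
camera("scene");D=outl("scene","bar1");print([(round(c,2),[int(v) for v in e]) for c,r,e in D])
m=np.array([513.7,328.8,0]);b=.092
plan([(m+[0,0,22],b,0,13)])
E
```

```text
t15.30 pos [513.4 328.4  58.9] ori [-3.14  -0.004 -3.05 ] F [-0.8  0.1 -0. ] w84.8 g0.0 q [ 0.44  0.51 -0.15  0.92 -0.    0.34]
[(0.95, [365, 178, 416, 214]), (0.93, [314, 215, 372, 248]), (0.67, [395, 149, 440, 173]), (0.63, [217, 262, 244, 320])]
[0.0008, 0.0001, 0.0518] [-0.0, -0.0, -0.0] rows>=0.8
end [513.7 328.8   9. ]
```

>>> {"api": "move_arm", "payload": {
  "moves": [
    [[0.001, 0, 0.03, 0, 0, 0, 0.085], [0.001, 0, 0.05, 0, 0, 0, 0.085], [0.001, 0, 0.05, 0, 0, 0, 0.06], [0.001, 0, 0.05, 0, 0, 0, 0], [0.001, 0, 0.05, 0, 0, 0, 0]]
  ]
}}

```text
time: 16.02
position: [514.4, 329.2, 12.3]
orientation: [3.141, 0.002, -3.05]
force: [-2.8, -0.8, 15.1]
width: 34.6
grasp_force: 58.2
```

>>> {"api": "move_arm", "payload": {
  "moves": [
    [[0, 0, 0, 0, 0, 0, 0], [0, 0, 0, 0, 0, 0, 0], [0, 0, 0, 0, 0, 0, 0], [0, 0, -0.03, 0, 0, 0, 0], [0, 0, -0.03, 0, 0, 0, 0]]
  ]
}}

```text
time: 16.65
position: [514.9, 329.4, 42.8]
orientation: [3.14, 0.004, -3.05]
force: [0.6, 0.8, -3.8]
width: 33.7
grasp_force: 61.8
```

```bash
python3 - <<'E'
from plan import *
st()
p,R=cur();A=p-13*R[:,2]
plan([(A*[1,1,0]+[0,0,200],.092,0,13),(lane(1,200),-.1,0,13),(crad(3,200),FB,0,13),(crad(3,200),FB,45,13)])
E
```

```text
t16.65 pos [514.9 329.4  42.8] ori [ 3.14   0.004 -3.05 ] F [ 0.6  0.8 -3.8] w33.7 g61.8 q [ 0.44  0.52 -0.18  0.87 -0.    0.34]
[-0.0005, 0.0002, -0.1442] [0.1, 0.2, -0.0] rows>=2.3
[-0.0054, -0.2199, 0.0001] [-0.0, 0.0, 11.0] rows>=3.5
[-0.1033, -0.14, 0.0001] [-0.0, 0.0, 21.3] rows>=2.8
[-0.0, 0.0092, -0.0038] [-45.0, 0.0, 0.0] rows>=4.2
end [633.2 -30.5 190.8]
```

>>> {"api": "move_arm", "payload": {
  "moves": [
    [[0, 0, -0.05, 0, 0, 0, 0], [0, 0, -0.1, 0, 0, 0, 0], [0, 0, -0.144, 0, 0, 0, 0], [0, -0.06, -0.144, 0, 0, 4, 0], [0, -0.1, -0.144, 0, 0, 4, 0]]
  ]
}}

```text
time: 17.27
position: [522.7, 227.7, 184.4]
orientation: [-3.141, 0.0, -3.121]
force: [0.8, -0.2, -3.9]
width: 33.9
grasp_force: 61.8
```

>>> {"api": "move_arm", "payload": {
  "moves": [
    [[0, -0.05, 0, 0, 0, 3, 0], [0, -0.1, 0, 0, 0, 7, 0], [0, -0.12, 0, 0, 0, 7, 0], [0, -0.12, 0, 0, 0, 7, 0]]
  ]
}}

```text
time: 17.77
position: [525.2, 108.0, 184.2]
orientation: [-3.141, -0.001, 3.039]
force: [-0.0, 0.4, -4.8]
width: 34.1
grasp_force: 61.8
```

```bash
python3 - <<'E'
from plan import *
st()
plan([(crad(3,200),FB,0,11),(crad(3,200),FB,45,11),(crad(3,100),FB,45,11)])
E
```

```text
t17.77 pos [525.2 108.  184.2] ori [-3.141e+00 -1.000e-03  3.039e+00] F [-0.   0.4 -4.8] w34.1 g61.8 q [ 0.05  0.3  -0.12  1.15 -0.    0.15]
[-0.1183, -0.1353, -0.0049] [-0.0, -0.0, 21.2] rows>=2.9
[-0.0, 0.0078, -0.0032] [-45.0, -0.0, -0.0] rows>=4.2
[-0.0001, -0.0707, 0.0707] [-0.0, -0.0, -0.0] rows>=1.6
end [632.6 -31.8  92.2]
```

>>> {"api": "move_arm", "payload": {
  "moves": [
    [[-0.04, -0.045, -0.005, 0, 0, 7, 0], [-0.08, -0.09, -0.005, 0, 0, 14, 0], [-0.118, -0.135, -0.005, 0, 0, 21.2, 0], [-0.118, -0.135, -0.005, 0, 0, 21.2, 0], [-0.118, -0.135, -0.005, 0, 0, 21.2, 0]]
  ]
}}

```text
time: 18.4
position: [629.0, -36.1, 189.0]
orientation: [-3.142, -0.001, 2.672]
force: [-0.2, 1.9, -4.2]
width: 33.5
grasp_force: 62.0
```

>>> {"api": "move_arm", "payload": {
  "moves": [
    [[0, 0.002, 0, -10, 0, 0, 0], [0, 0.004, -0.001, -20, 0, 0, 0], [0, 0.006, -0.002, -30, 0, 0, 0], [0, 0.008, -0.003, -40, 0, 0, 0], [0, 0.008, -0.003, -45, 0, 0, 0]]
  ]
}}

```text
time: 19.02
position: [631.9, -28.7, 192.7]
orientation: [2.353, -0.0, 2.672]
force: [1.4, 0.3, -4.5]
width: 33.8
grasp_force: 62.1
```

```bash
cat > dim.py <<'E'
from plan import *
def view(C,beta,f=None,L=65):
    """patch of top view unrolled along bar; prints rows across bar at each dimple station"""
    pass
E
python3 - <<'E'
from plan import *
st()
plan([(crad(3,200),FB,45,11),(crad(3,100),FB,45,11)])
a=camera("top");b=camera("scene")
x=proj("top",crad(3,200))[0];y=proj("scene",crad(3,190))[0];print(x,y)
def cr(i,c,w,h,k):
    u,v=int(c[0]),int(c[1]);return cv2.resize(i[v-h:v+h,u-w:u+w],None,fx=k,fy=k,interpolation=3)
cv2.imwrite("pics/e1.png",np.hstack([cr(a,x,40,40,5),cr(b,y,40,40,5)]))
E
```

```text
t19.02 pos [631.9 -28.7 192.7] ori [ 2.353 -0.     2.672] F [ 1.4  0.3 -4.5] w33.8 g62.1 q [-0.51  0.43 -0.14  1.04  0.79 -0.06]
[-0.0021, -0.0021, -0.0013] [0.2, -0.1, 0.1] rows>=0.1
[0.0, -0.0707, 0.0707] [0.0, -0.0, -0.0] rows>=1.6
end [632.6 -31.8  92.2]
[328.25714723 203.00553981] [337.7121426  232.23975878]
```

View pics/e1.png

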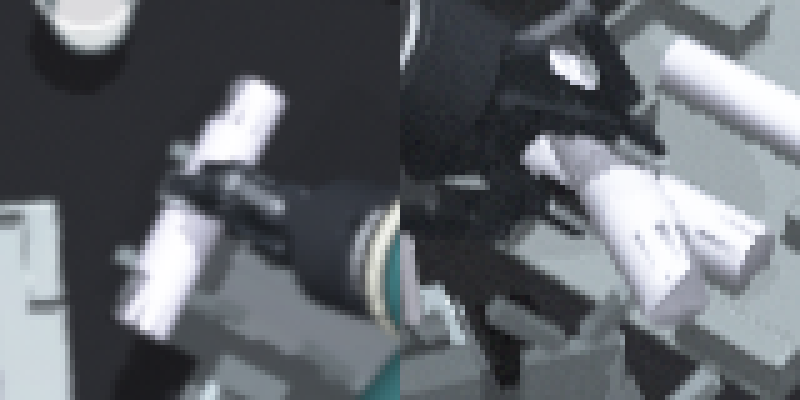

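The enlarged views show the held bar over cradle3. Faint dimple streaks at about (240,110) and (155,290) in the top half suggest the flats are near up. I lower it into cradle3 and then measure.

>>> {"api": "move_arm", "payload": {
  "moves": [
    [[-0.002, -0.03, 0.03, 0, 0, 0, 0], [-0.002, -0.06, 0.06, 0, 0, 0, 0], [-0.002, -0.073, 0.07, 0, 0, 0, 0], [-0.002, -0.076, 0.073, 0, 0, 0, 0], [-0.002, -0.076, 0.073, 0, 0, 0, 0]]
  ]
}}

```text
time: 19.75
position: [634.3, -32.5, 88.6]
orientation: [2.357, 0.002, 2.672]
force: [-0.5, 0.1, -3.9]
width: 34.2
grasp_force: 61.9
```

```bash
python3 - <<'E'
from plan import *
st()
plan([(crad(3,90),FB,45,11)])
E
```

```text
t19.75 pos [634.3 -32.5  88.6] ori [2.357e+00 2.000e-03 2.672e+00] F [-0.5  0.1 -3.9] w34.2 g61.9 q [-0.51  0.52 -0.29  0.8   0.78 -0.06]
[0.0018, -0.0046, 0.0045] [-0.0, -0.0, 0.2] rows>=0.1
end [632.6 -31.8  82.2]
```

>>> {"api": "move_arm", "payload": {
  "moves": [
    [[0.002, -0.0035, 0.0035, 0, 0, 0, 0], [0.002, -0.0035, 0.0035, 0, 0, 0, 0], [0.002, -0.005, 0.005, 0, 0, 0, 0], [0.002, -0.005, 0.005, 0, 0, 0, 0]]
  ]
}}

```text
time: 20.25
position: [633.5, -32.4, 84.9]
orientation: [2.352, 0.006, 2.669]
force: [-18.4, -10.1, 38.4]
width: 34.2
grasp_force: 66.8
```

```bash
python3 - <<'E'
from plan import *
st()
plan([(crad(3,90),FB,45,11)])
E
```

```text
t20.25 pos [633.5 -32.4  84.9] ori [2.352 0.006 2.669] F [-18.4 -10.1  38.4] w34.2 g66.8 q [-0.52  0.53 -0.3   0.78  0.79 -0.06]
[0.001, -0.0018, 0.002] [0.3, 0.2, 0.2] rows>=0.0
end [632.7 -31.8  82.2]
```

>>> {"api": "move_arm", "payload": {
  "moves": [
    [[0, 0, -0.002, 0, 0, 0, 0], [0, 0, -0.002, 0, 0, 0, 0.05], [0, 0, -0.002, 0, 0, 0, 0.06], [0, 0, -0.002, 0, 0, 0, 0.065], [0, 0, -0.03, 0, 0, 0, 0.065]]
  ]
}}

```text
time: 20.88
position: [621.5, -49.5, 100.8]
orientation: [2.356, -0.002, 2.673]
force: [-1.2, -1.0, 0.1]
width: 64.9
grasp_force: 0.0
```

>>> {"api": "move_arm", "payload": {
  "moves": [
    [[0, 0, -0.05, 0, 0, 0, 0.07], [0, 0, -0.11, 0, 0, 0, 0.085], [0, 0, -0.11, 10, 0, 0, 0.085], [0, 0, -0.11, 20, 0, 0, 0.085], [0, 0, -0.11, 30, 0, 0, 0.085]]
  ]
}}

```text
time: 21.5
position: [587.1, -120.6, 180.2]
orientation: [2.885, 0.002, 2.67]
force: [0.4, -0.8, -0.8]
width: 85.2
grasp_force: 0.0
```

>>> {"api": "move_arm", "payload": {
  "moves": [
    [[0, 0, -0.02, 10, 0, 0, 0.085], [0, 0, -0.03, 15, 0, 0, 0.085], [0, 0.05, -0.03, 15, 0, 0, 0.085], [0, 0.1, -0.03, 15, 0, 0, 0.085], [0, 0.12, -0.03, 15, 0, 0, 0.085]]
  ]
}}

```text
time: 22.12
position: [636.9, -21.1, 239.8]
orientation: [3.141, 0.0, 2.673]
force: [-1.3, -1.0, 0.3]
width: 85.4
grasp_force: 0.0
```

```bash
python3 - <<'E'
from plan import *
st()
m=np.array([521.8,110.7,0]);b=.084
plan([(m+[0,0,110],b,0,11),(m+[0,0,22],b,0,11)])
for n in("top","scene"):
    cv2.imwrite(f"pics/raw_{n}1.png",camera(n))
    D=outl(n,"bar1");print(n,[(round(c,2),[int(v) for v in e]) for c,r,e in D])
E
```

```text
t22.12 pos [636.9 -21.1 239.8] ori [3.141 0.    2.673] F [-1.3 -1.   0.3] w85.4 g0.0 q [-0.16  0.46  0.28  1.39  0.    0.31]
[0.1623, 0.0655, 0.1408] [0.0, 0.0, -31.7] rows>=3.6
[0.0, -0.0, 0.088] [0.0, 0.0, 0.0] rows>=1.4
end [521.8 110.7  11. ]
top [(0.81, [385, 218, 416, 275]), (0.74, [140, 246, 186, 270])]
scene [(0.94, [395, 151, 440, 176]), (0.8, [215, 262, 245, 318]), (0.74, [318, 238, 360, 294]), (0.64, [315, 213, 372, 250])]
```

>>> {"api": "move_arm", "payload": {
  "moves": [
    [[0.05, 0.02, 0.03, 0, 0, -8, 0.085], [0.1, 0.04, 0.06, 0, 0, -16, 0.085], [0.14, 0.055, 0.1, 0, 0, -24, 0.085], [0.162, 0.0655, 0.14, 0, 0, -31.7, 0.085], [0.162, 0.0655, 0.14, 0, 0, -31.7, 0.085]]
  ]
}}

```text
time: 22.95
position: [518.3, 108.3, 97.4]
orientation: [3.141, -0.005, -3.058]
force: [-0.5, -0.8, 0.1]
width: 84.8
grasp_force: 0.0
```

```bash
python3 - <<'E'
from plan import *
st()
m=np.array([521.8,110.7,0]);b=.084
plan([(m+[0,0,70],b,0,11),(m+[0,0,22],b,0,11)])
camera("scene");D=outl("scene","bar1");print([(round(c,2),[int(v) for v in e]) for c,r,e in D])
E
```

```text
t22.95 pos [518.3 108.3  97.4] ori [ 3.141 -0.005 -3.058] F [-0.5 -0.8  0.1] w84.8 g0.0 q [ 0.05  0.35 -0.3   0.93 -0.   -0.03]
[-0.0038, 0.0021, 0.0384] [0.0, -0.3, -0.0] rows>=0.6
[-0.0, -0.0, 0.048] [0.0, 0.0, -0.0] rows>=0.8
end [521.8 110.7  11. ]
[(0.92, [314, 214, 372, 250]), (0.65, [217, 260, 243, 320]), (0.6, [319, 237, 355, 295]), (0.56, [393, 151, 438, 177])]
```

>>> {"api": "move_arm", "payload": {
  "moves": [
    [[-0.003, 0.002, 0.04, 0, 0, 0, 0.085], [-0.003, 0.002, 0.085, 0, 0, 0, 0.085], [-0.003, 0.002, 0.085, 0, 0, 0, 0.06], [-0.003, 0.002, 0.085, 0, 0, 0, 0], [-0.003, 0.002, 0.085, 0, 0, 0, 0]]
  ]
}}

```text
time: 23.68
position: [525.8, 110.4, 16.6]
orientation: [-3.142, 0.004, -3.06]
force: [-3.5, 0.5, 20.7]
width: 33.9
grasp_force: 57.6
```

>>> {"api": "move_arm", "payload": {
  "moves": [
    [[0, 0, 0, 0, 0, 0, 0], [0, 0, 0, 0, 0, 0, 0], [0, 0, 0, 0, 0, 0, 0], [0, 0, -0.06, 0, 0, 0, 0], [0, 0, -0.12, 0, 0, 0, 0]]
  ]
}}

```text
time: 24.3
position: [523.8, 110.4, 137.1]
orientation: [-3.141, 0.0, -3.059]
force: [0.8, -0.5, -5.6]
width: 33.2
grasp_force: 64.1
```

```bash
python3 - <<'E'
from plan import *
st()
plan([(crad(2,190),FB,0,11),(crad(2,100),FB,0,11)])
E
```

```text
t24.30 pos [523.8 110.4 137.1] ori [-3.141  0.    -3.059] F [ 0.8 -0.5 -5.6] w33.2 g64.1 q [ 0.06  0.33 -0.22  1.03 -0.   -0.03]
[-0.0242, -0.2678, -0.0419] [-0.0, 0.0, 31.8] rows>=4.4
[0.0, -0.0, 0.09] [-0.0, 0.0, -0.0] rows>=1.4
end [ 570.  -154.5   89. ]
```

>>> {"api": "move_arm", "payload": {
  "moves": [
    [[0, -0.03, -0.05, 0, 0, 4, 0], [0, -0.09, -0.06, 0, 0, 10, 0], [-0.01, -0.15, -0.06, 0, 0, 20, 0], [-0.024, -0.21, -0.06, 0, 0, 28, 0], [-0.024, -0.268, -0.06, 0, 0, 31.8, 0]]
  ]
}}

```text
time: 24.92
position: [570.7, -156.8, 195.6]
orientation: [3.141, 0.002, 2.666]
force: [0.9, -0.1, -4.8]
width: 34.0
grasp_force: 64.3
```

>>> {"api": "move_arm", "payload": {
  "moves": [
    [[0, 0, 0, 0, 0, 0, 0], [0, 0, 0, 0, 0, 0, 0]]
  ]
}}

```text
time: 25.18
position: [570.0, -154.5, 195.1]
orientation: [3.141, 0.0, 2.669]
force: [0.8, 1.1, -4.3]
width: 33.4
grasp_force: 64.3
```

```bash
python3 - <<'E'
from plan import *
st()
plan([(crad(2,100),FB,0,5.5),(crad(2,91),FB,0,5.5)])
a=camera("top");b=camera("scene")
cv2.imwrite("pics/raw_top2.png",a);cv2.imwrite("pics/raw_scene2.png",b)
p,_=cur();x=proj("top",p+[0,0,5])[0];y=proj("scene",p+[0,0,5])[0]
def cr(i,c,w,h,k):
    u,v=int(c[0]),int(c[1]);return cv2.resize(i[v-h:v+h,u-w:u+w],None,fx=k,fy=k,interpolation=3)
cv2.imwrite("pics/e2.png",np.hstack([cr(a,x,40,40,5),cr(b,y,40,40,5)]))
E
```

```text
t25.18 pos [ 570.  -154.5  195.1] ori [3.141 0.    2.669] F [ 0.8  1.1 -4.3] w33.4 g64.3 q [-0.4   0.39  0.04  1.22  0.    0.07]
[0.0001, 0.0, 0.1006] [0.0, 0.0, -0.0] rows>=1.6
[-0.0, 0.0, 0.009] [0.0, 0.0, -0.0] rows>=0.1
end [ 569.9 -154.5   85.5]
```

View pics/e2.png

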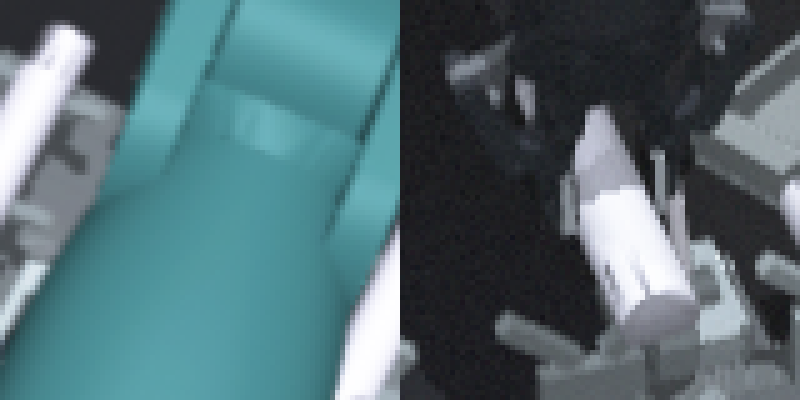

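The bar is held over cradle2, and its near dimple streaks at about (625,272) in the scene half lie on top. I lower it straight.

>>> {"api": "move_arm", "payload": {
  "moves": [
    [[0, 0, 0.05, 0, 0, 0, 0], [0, 0, 0.1, 0, 0, 0, 0], [0, 0, 0.108, 0, 0, 0, 0], [0, 0, 0.11, 0, 0, 0, 0], [0, 0, 0.11, 0, 0, 0, 0]]
  ]
}}

```text
time: 25.9
position: [568.8, -154.3, 85.7]
orientation: [-3.139, -0.001, 2.67]
force: [-12.3, -6.1, 5.0]
width: 33.7
grasp_force: 65.3
```

```bash
python3 - <<'E'
from plan import *
st()
E
```

```text
t25.90 pos [ 568.8 -154.3   85.7] ori [-3.139e+00 -1.000e-03  2.670e+00] F [-12.3  -6.1   5. ] w33.7 g65.3 q [-0.4   0.45 -0.17  0.96 -0.    0.07]
```

>>> {"api": "move_arm", "payload": {
  "moves": [
    [[0, 0, 0.001, 0, 0, 0, 0.045], [0, 0, 0.001, 0, 0, 0, 0.06], [0, 0, 0.001, 0, 0, 0, 0.06], [0, 0, -0.05, 0, 0, 0, 0.06], [0, 0, -0.11, 0, 0, 0, 0.06]]
  ]
}}

```text
time: 26.52
position: [569.7, -154.1, 195.3]
orientation: [3.142, -0.002, 2.67]
force: [1.4, -0.4, 0.5]
width: 60.0
grasp_force: 0.0
```

>>> {"api": "move_arm", "payload": {
  "moves": [
    [[0.06, 0.02, -0.02, 0, 0, 0, 0.085], [0.11, 0.05, -0.03, 0, 0, 0, 0.085], [0.15, 0.1, -0.03, 0, 0, 0, 0.085], [0.18, 0.15, -0.03, 0, 0, 0, 0.085], [0.18, 0.2, -0.03, 0, 0, 0, 0.085]]
  ]
}}

```text
time: 27.15
position: [499.8, 107.8, 225.5]
orientation: [3.141, 0.001, 2.671]
force: [1.2, -1.0, 0.3]
width: 85.0
grasp_force: 0.0
```

>>> {"api": "move_arm", "payload": {
  "moves": [
    [[0, 0.06, 0, 0, 0, 0, 0.085], [0, 0.12, 0, 0, 0, 0, 0.085], [0, 0.18, 0, 0, 0, 0, 0.085], [0, 0.2, 0, 0, 0, 0, 0.085]]
  ]
}}

```text
time: 27.65
position: [592.5, 286.6, 223.6]
orientation: [-3.142, -0.001, 2.672]
force: [-0.3, -0.6, -0.4]
width: 84.7
grasp_force: 0.0
```

```bash
python3 - <<'E'
from plan import *
st()
a=camera("top");b=camera("scene");cv2.imwrite("pics/raw_top3.png",a);cv2.imwrite("pics/raw_scene3.png",b)
# unroll each bar: along s (-90..90mm), across t (-24..24) on plane z=90+13
def unroll(n,img,k,z,gam):
    s=np.arange(-95,95,1.);t=np.arange(-26,26,1.)
    P=np.array([rz(FB)@[x,-y,0]+np.r_[crad(k)[:2],z] for y in t for x in s])
    m=proj(n,P).astype(np.float32).reshape(len(t),len(s),2)
    r=cv2.remap(img,m[...,0],m[...,1],cv2.INTER_CUBIC);return (np.clip(r/255.,0,1)**gam*255).astype(np.uint8)
rows=[np.hstack([cv2.resize(unroll(n,i,k,100,3),None,fx=2.1,fy=3.6,interpolation=3) for n,i in(("top",a),("scene",b))]) for k in(1,2,3)]
cv2.imwrite("pics/f1.png",np.vstack(rows));print(np.vstack(rows).shape)
E
```

```text
t27.65 pos [592.5 286.6 223.6] ori [-3.142e+00 -1.000e-03  2.672e+00] F [-0.3 -0.6 -0.4] w84.7 g0.0 q [0.33 0.5  0.31 1.38 0.   0.8 ]
(561, 798, 3)
```

View pics/f1.png

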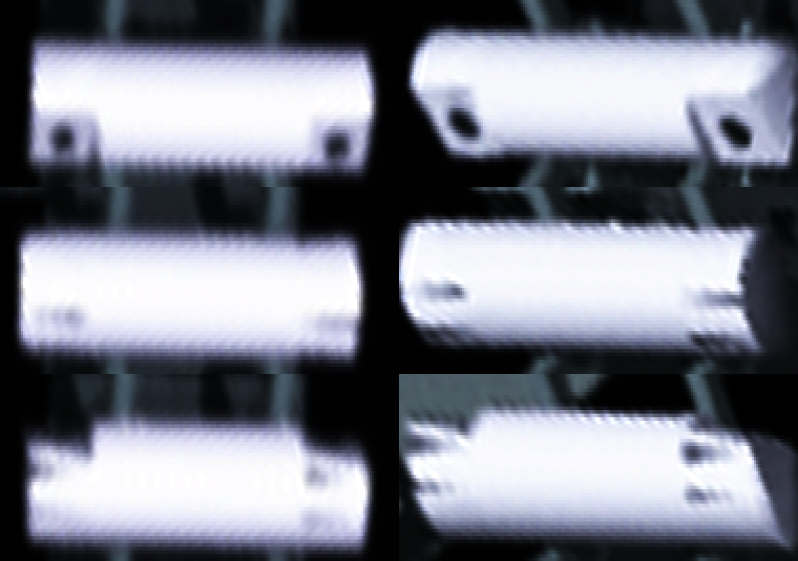

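The unrolled strips (left column top view, right column scene view; rows are cradles 1–3) show:
- **Cradle1:** clear dimples at about (63,137) and (337,143), so the flats lean about 50° to -y.
- **Cradle3:** the ends are notched on the +y side, so the flats face about +80°.
- **Cradle2:** no dimple shows, only streaks, so its flats probably face down. I check its end face.

```bash
python3 - <<'E'
from plan import *
b=cv2.imread("pics/raw_scene3.png")
def endface(k):
    t=np.arange(-26,26,.25)
    P=np.array([rz(FB)@[80,-y,-z]+crad(k,90) for z in t for y in t]) # image right = -y ; up = z
    m=proj("scene",P).astype(np.float32).reshape(len(t),len(t),2)
    r=cv2.remap(b,m[...,0],m[...,1],cv2.INTER_CUBIC);r=cv2.flip(r,1) # seen from +x: right=+y
    return (np.clip(r/255.,0,1)**.7*255).astype(np.uint8)
F=[cv2.resize(endface(k),(260,260),interpolation=3) for k in(1,2,3)]
cv2.imwrite("pics/ef.png",np.hstack(F))
E
```

```text
(no output)
```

View pics/ef.png

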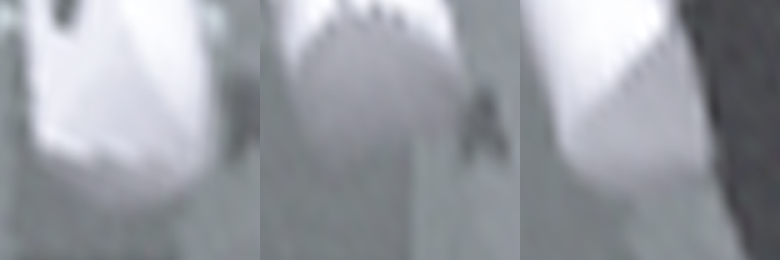

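```bash
python3 - <<'E'
import re
s=open("plan.py").read().replace("{1:-130,2:0,3:130}[k],z]","{1:-130,2:0,3:130}[k]-2,z]");open("plan.py","w").write(s)
from plan import *
plan([(crad(2,230),FB,0,16),(crad(1,190),FB,15,16),(crad(1,90),FB,15,16)])
E
```

```text
[-0.1795, -0.4044, 0.0095] [-0.0, -0.0, 0.1] rows>=7.1
[0.0001, -0.1259, 0.0395] [-15.0, -0.0, 0.0] rows>=2.1
[-0.0001, -0.0258, 0.0966] [-0.0, -0.0, 0.0] rows>=1.6
end [ 511.8 -268.3   74.6]
```

>>> {"api": "move_arm", "payload": {
  "moves": [
    [[-0.02, -0.06, 0, 0, 0, 0, 0.085], [-0.05, -0.12, 0.005, 0, 0, 0, 0.085], [-0.08, -0.18, 0.009, 0, 0, 0, 0.085], [-0.1, -0.23, 0.009, 0, 0, 0, 0.085], [-0.13, -0.28, 0.009, 0, 0, 0, 0.085]]
  ]
}}

```text
time: 28.38
position: [578.9, -27.4, 216.0]
orientation: [3.141, 0.001, 2.669]
force: [1.5, 0.4, -0.0]
width: 84.9
grasp_force: 0.0
```

>>> {"api": "move_arm", "payload": {
  "moves": [
    [[-0.03, -0.06, 0, 0, 0, 0, 0.085], [-0.05, -0.125, 0, 0, 0, 0, 0.085], [-0.05, -0.18, 0.01, -5, 0, 0, 0.085], [-0.05, -0.23, 0.03, -15, 0, 0, 0.085], [-0.05, -0.25, 0.04, -15, 0, 0, 0.085]]
  ]
}}

```text
time: 29.0
position: [508.0, -274.1, 174.6]
orientation: [2.877, -0.0, 2.663]
force: [0.4, 0.7, -0.2]
width: 85.0
grasp_force: 0.0
```

>>> {"api": "move_arm", "payload": {
  "moves": [
    [[0, 0, 0, 0, 0, 0, 0.085], [0, 0, 0, 0, 0, 0, 0.085]]
  ]
}}

```text
time: 29.25
position: [511.1, -269.7, 176.1]
orientation: [2.88, 0.001, 2.669]
force: [0.8, -0.1, 0.1]
width: 85.2
grasp_force: 0.0
```

```bash
python3 - <<'E'
from plan import *
st()
plan([(crad(1,150),FB,15,16),(crad(1,90),FB,15,16),(crad(1,110),FB,15,16),(crad(1,110),FB,-35,16),(crad(1,90),FB,-35,16)])
E
```

```text
t29.25 pos [ 511.1 -269.7  176.1] ori [2.880e+00 1.000e-03 2.669e+00] F [ 0.8 -0.1  0.1] w85.2 g0.0 q [-0.75  0.41 -0.01  1.23  0.25 -0.29]
[0.0, -0.0092, 0.0406] [-0.0, 0.0, 0.0] rows>=0.7
[0.0001, -0.0156, 0.0579] [-0.0, 0.0, 0.0] rows>=1.0
[-0.0001, 0.0052, -0.0193] [-0.0, 0.0, 0.0] rows>=0.3
[0.0, -0.0122, -0.0057] [50.0, 0.0, -0.0] rows>=4.7
[0.0001, 0.0114, 0.0164] [-0.0, 0.0, -0.0] rows>=0.3
end [ 505.7 -280.2   76.9]
```

>>> {"api": "move_arm", "payload": {
  "moves": [
    [[0, -0.0248, 0.03, 0, 0, 0, 0.085], [0, -0.0248, 0.07, 0, 0, 0, 0.085], [0, -0.0248, 0.0985, 0, 0, 0, 0.085], [0, -0.0248, 0.0985, 0, 0, 0, 0.06], [0, -0.0248, 0.0985, 0, 0, 0, 0]]
  ]
}}

```text
time: 29.88
position: [512.6, -268.8, 75.4]
orientation: [2.88, 0.002, 2.671]
force: [0.5, -0.7, 0.9]
width: 51.2
grasp_force: 0.0
```

>>> {"api": "move_arm", "payload": {
  "moves": [
    [[0, 0, 0, 0, 0, 0, 0], [0, 0, 0, 0, 0, 0, 0], [0, 0, 0, 0, 0, 0, 0], [0, 0.005, -0.019, 0, 0, 0, 0], [0, 0.005, -0.019, 0, 0, 0, 0]]
  ]
}}

```text
time: 30.5
position: [512.4, -269.8, 95.1]
orientation: [2.881, 0.003, 2.669]
force: [-0.1, -0.8, -3.7]
width: 34.4
grasp_force: 60.8
```

>>> {"api": "move_arm", "payload": {
  "moves": [
    [[0, -0.002, -0.001, 10, 0, 0, 0], [0, -0.005, -0.002, 20, 0, 0, 0], [0, -0.0075, -0.003, 30, 0, 0, 0], [0, -0.01, -0.0045, 40, 0, 0, 0], [0, -0.0122, -0.0057, 50, 0, 0, 0]]
  ]
}}

```text
time: 31.12
position: [506.1, -280.7, 96.4]
orientation: [-2.526, 0.002, 2.67]
force: [-0.3, -1.1, -3.8]
width: 34.1
grasp_force: 61.1
```

```bash
cat >> plan.py <<'E'
def strips(tag,ks=(1,2,3),z=100,view=False):
    out=[]
    im={n:camera(n) for n in("top","scene")}
    for n,i in im.items(): cv2.imwrite(f"pics/raw_{n}_{tag}.png",i)
    s=np.arange(-95,95,1.);t=np.arange(-26,26,1.);rows=[]
    for k in ks:
        r=[]
        for n in im:
            P=np.array([rz(FB)@[x,-y,0]+np.r_[crad(k)[:2],z] for y in t for x in s])
            m=proj(n,P).astype(np.float32).reshape(len(t),len(s),2)
            a=cv2.remap(im[n],m[...,0],m[...,1],cv2.INTER_CUBIC)
            r.append(cv2.resize((np.clip(a/255.,0,1)**3*255).astype(np.uint8),None,fx=2.1,fy=3.6,interpolation=3))
        rows.append(np.hstack(r))
    cv2.imwrite(f"pics/st_{tag}.png",np.vstack(rows))
E
python3 - <<'E'
from plan import *
st()
plan([(crad(1,90),FB,-35,16)])
E
```

```text
t31.12 pos [ 506.1 -280.7   96.4] ori [-2.526e+00  2.000e-03  2.670e+00] F [-0.3 -1.1 -3.8] w34.1 g61.1 q [-0.36  0.51 -0.19  0.95 -0.61  0.13]
[0.0006, 0.0115, 0.0157] [-0.3, 0.1, -0.0] rows>=0.3
end [ 505.7 -280.2   76.9]
```

Lower, release and retreat along the tool.

>>> {"api": "move_arm", "payload": {
  "moves": [
    [[0, 0.008, 0.011, 0, 0, 0, 0], [0, 0.0115, 0.0155, 0, 0, 0, 0], [0, 0.0117, 0.016, 0, 0, 0, 0], [0, 0.0117, 0.016, 0, 0, 0, 0.045], [0, 0.0117, 0.016, 0, 0, 0, 0.06]]
  ]
}}

```text
time: 31.75
position: [505.6, -281.2, 76.1]
orientation: [-2.533, 0.001, 2.668]
force: [-0.7, 0.2, 1.0]
width: 59.8
grasp_force: 0.0
```

>>> {"api": "move_arm", "payload": {
  "moves": [
    [[0, 0, 0, 0, 0, 0, 0.065], [0, 0, -0.05, 0, 0, 0, 0.065], [0, 0, -0.11, 0, 0, 0, 0.085], [0, 0, -0.13, -10, 0, 0, 0.085], [0, 0, -0.13, -20, 0, 0, 0.085]]
  ]
}}

```text
time: 32.38
position: [541.7, -213.1, 184.1]
orientation: [-2.886, 0.004, 2.672]
force: [-0.1, -0.1, -0.7]
width: 85.0
grasp_force: 0.0
```

>>> {"api": "move_arm", "payload": {
  "moves": [
    [[0, 0, -0.03, -10, 0, 0, 0.085], [0, 0.03, -0.06, -15, 0, 0, 0.085], [0, 0.08, -0.08, -15, 0, 0, 0.085], [0, 0.08, -0.08, -15, 0, 0, 0.085]]
  ]
}}

```text
time: 32.88
position: [585.5, -125.0, 239.4]
orientation: [3.14, 0.001, 2.672]
force: [0.2, -0.5, -0.2]
width: 85.0
grasp_force: 0.0
```

```bash
python3 - <<'E'
from plan import *
st()
strips("a",(1,))
plan([(crad(3,190),FB,0,16),(crad(3,190),FB,-35,16),(crad(3,90),FB,-35,16)])
E
```

```text
t32.88 pos [ 585.5 -125.   239.4] ori [3.140e+00 1.000e-03 2.672e+00] F [ 0.2 -0.5 -0.2] w85.0 g0.0 q [-0.35  0.39  0.16  1.34  0.    0.12]
[0.0002, 0.0968, 0.0648] [0.0, -0.0, 0.0] rows>=1.9
[-0.0, -0.0092, -0.0029] [35.0, -0.0, 0.0] rows>=3.3
[-0.0001, 0.0574, 0.0819] [0.0, 0.0, 0.0] rows>=1.6
end [624.  -48.7  76.9]
```

>>> {"api": "move_arm", "payload": {
  "moves": [
    [[0, 0.05, 0.02, 10, 0, 0, 0.085], [0, 0.09, 0.04, 20, 0, 0, 0.085], [0, 0.0876, 0.0619, 30, 0, 0, 0.085], [0, 0.0876, 0.0619, 35, 0, 0, 0.085], [0, 0.0876, 0.0619, 35, 0, 0, 0.085]]
  ]
}}

```text
time: 33.6
position: [624.2, -48.7, 175.2]
orientation: [-2.53, -0.003, 2.67]
force: [0.4, -0.5, 0.2]
width: 84.8
grasp_force: 0.0
```

>>> {"api": "move_arm", "payload": {
  "moves": [
    [[0, 0.02, 0, 0, 0, 0, 0.085], [0, 0.0574, 0.03, 0, 0, 0, 0.085], [0, 0.0574, 0.03, 0, 0, 0, 0.085], [0, 0.0574, 0.03, 0, 0, 0, 0.085]]
  ]
}}

```text
time: 34.1
position: [638.0, -22.8, 121.4]
orientation: [-2.532, 0.001, 2.669]
force: [-0.2, 0.2, -0.0]
width: 84.8
grasp_force: 0.0
```

```bash
python3 - <<'E'
from plan import *
st()
plan([(crad(3,90),FB,-35,16),(crad(3,110),FB,-35,16),(crad(3,110),FB,0,16),(crad(3,110),FB,45,16),(crad(3,90),FB,45,16)])
E
```

```text
t34.10 pos [638.  -22.8 121.4] ori [-2.532e+00  1.000e-03  2.669e+00] F [-0.2  0.2 -0. ] w84.8 g0.0 q [ 0.06  0.77  0.38  1.52 -0.52  0.62]
[0.0007, 0.0014, 0.0533] [0.1, 0.0, -0.1] rows>=0.9
[-0.0, -0.0115, -0.0164] [-0.0, 0.0, 0.0] rows>=0.3
[-0.0, 0.0092, -0.0029] [-35.0, 0.0, 0.0] rows>=3.3
[-0.0, 0.0113, -0.0047] [-45.0, -0.0, 0.0] rows>=4.2
[-0.0, -0.0142, 0.0141] [-0.0, -0.0, 0.0] rows>=0.3
end [633.3 -30.5  78.7]
```

>>> {"api": "move_arm", "payload": {
  "moves": [
    [[0, 0.0014, 0.03, 0, 0, 0, 0.085], [0, 0.0014, 0.053, 0, 0, 0, 0.085], [0, 0.0014, 0.053, 0, 0, 0, 0.06], [0, 0.0014, 0.053, 0, 0, 0, 0], [0, 0.0014, 0.053, 0, 0, 0, 0]]
  ]
}}

```text
time: 34.72
position: [625.2, -48.3, 77.2]
orientation: [-2.531, 0.002, 2.67]
force: [0.1, 5.3, 9.9]
width: 34.2
grasp_force: 58.5
```

>>> {"api": "move_arm", "payload": {
  "moves": [
    [[0, 0, 0, 0, 0, 0, 0], [0, 0, 0, 0, 0, 0, 0], [0, 0, 0, 0, 0, 0, 0], [0, -0.0115, -0.0164, 0, 0, 0, 0], [0, -0.0115, -0.0164, 0, 0, 0, 0]]
  ]
}}

```text
time: 35.35
position: [625.4, -47.9, 96.7]
orientation: [-2.532, 0.002, 2.67]
force: [-0.8, -0.7, -2.6]
width: 34.3
grasp_force: 60.6
```

```bash
python3 - <<'E'
from plan import *
st()
plan([(crad(3,110),FB,0,16),(crad(3,110),FB,45,16),(crad(3,90),FB,45,16)])
E
```

```text
t35.35 pos [625.4 -47.9  96.7] ori [-2.532e+00  2.000e-03  2.670e+00] F [-0.8 -0.7 -2.6] w34.3 g60.6 q [ 0.02  0.74  0.27  1.41 -0.53  0.58]
[0.0009, 0.008, -0.0023] [-34.9, 0.1, -0.0] rows>=3.3
[-0.0, 0.0113, -0.0047] [-45.0, 0.0, -0.0] rows>=4.2
[0.0, -0.0142, 0.0142] [-0.0, 0.0, 0.0] rows>=0.3
end [633.3 -30.4  78.6]
```

>>> {"api": "move_arm", "payload": {
  "moves": [
    [[0, 0.0025, 0, -10, 0, 0, 0], [0, 0.005, -0.001, -20, 0, 0, 0], [0, 0.007, -0.002, -30, 0, 0, 0], [0, 0.008, -0.0023, -35, 0, 0, 0]]
  ]
}}

```text
time: 35.85
position: [627.8, -41.8, 93.2]
orientation: [3.137, 0.001, 2.668]
force: [-0.0, -0.7, -5.5]
width: 34.0
grasp_force: 61.0
```

>>> {"api": "move_arm", "payload": {
  "moves": [
    [[0, 0.0025, 0, -10, 0, 0, 0], [0, 0.005, -0.001, -20, 0, 0, 0], [0, 0.008, -0.002, -30, 0, 0, 0], [0, 0.0105, -0.0037, -40, 0, 0, 0], [0, 0.0113, -0.0047, -45, 0, 0, 0]]
  ]
}}

```text
time: 36.48
position: [632.6, -32.0, 96.6]
orientation: [2.353, -0.001, 2.668]
force: [-0.1, -0.0, -4.4]
width: 34.2
grasp_force: 61.2
```

```bash
python3 - <<'E'
from plan import *
st()
plan([(crad(3,91),FB,45,16)])
E
```

```text
t36.48 pos [632.6 -32.   96.6] ori [ 2.353e+00 -1.000e-03  2.668e+00] F [-0.1 -0.  -4.4] w34.2 g61.2 q [-0.51  0.51 -0.28  0.82  0.79 -0.06]
[0.0, -0.0108, 0.0132] [0.2, 0.0, -0.1] rows>=0.3
end [633.4 -30.4  79.7]
```

>>> {"api": "move_arm", "payload": {
  "moves": [
    [[0, -0.007, 0.009, 0, 0, 0, 0], [0, -0.011, 0.013, 0, 0, 0, 0], [0, -0.0113, 0.0135, 0, 0, 0, 0], [0, -0.0113, 0.0135, 0, 0, 0, 0.045], [0, -0.0113, 0.0135, 0, 0, 0, 0.06]]
  ]
}}

```text
time: 37.1
position: [634.2, -29.3, 80.3]
orientation: [2.357, 0.001, 2.67]
force: [-0.1, -0.5, -0.1]
width: 59.7
grasp_force: 0.0
```

>>> {"api": "move_arm", "payload": {
  "moves": [
    [[0, 0, 0, 0, 0, 0, 0.065], [0, 0, -0.05, 0, 0, 0, 0.065], [0, 0, -0.11, 0, 0, 0, 0.085], [0, 0, -0.13, 10, 0, 0, 0.085], [0, 0, -0.13, 20, 0, 0, 0.085]]
  ]
}}

```text
time: 37.72
position: [592.4, -114.2, 173.5]
orientation: [2.711, 0.003, 2.666]
force: [-0.5, 0.6, -0.7]
width: 84.9
grasp_force: 0.0
```

>>> {"api": "move_arm", "payload": {
  "moves": [
    [[0, 0, -0.03, 10, 0, 0, 0.085], [0.05, 0, -0.04, 20, 0, 0, 0.085], [0.11, 0, -0.05, 25, 0, 0, 0.085], [0.17, 0, -0.05, 25, 0, 0, 0.085], [0.2, 0, -0.05, 25, 0, 0, 0.085]]
  ]
}}

```text
time: 38.35
position: [402.1, -38.0, 217.5]
orientation: [3.142, 0.001, 2.671]
force: [0.6, -0.2, 0.8]
width: 84.9
grasp_force: 0.0
```

```bash
python3 - <<'E'
from plan import *
st()
strips("b")
E
```

```text
t38.35 pos [402.1 -38.  217.5] ori [3.142e+00 1.000e-03 2.671e+00] F [ 0.6 -0.2  0.8] w84.9 g0.0 q [-0.3   0.06 -0.34  1.17  0.    0.17]
```

View pics/st_b.png

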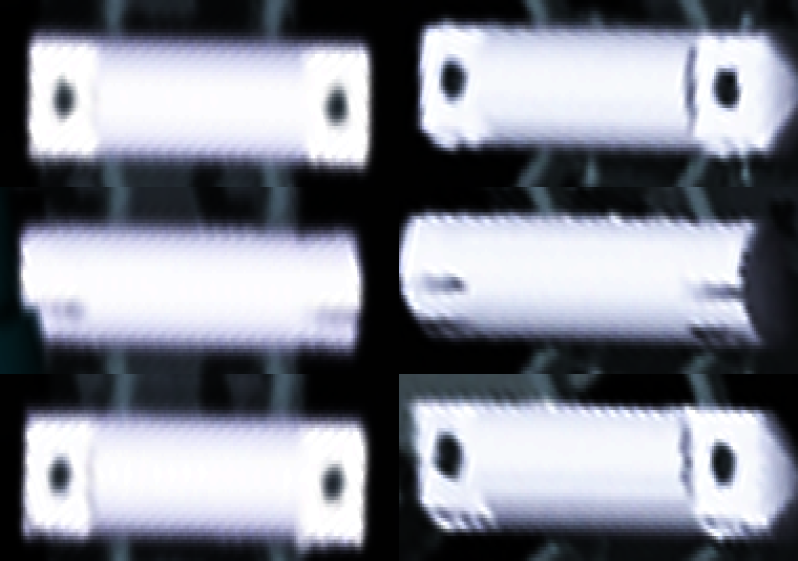

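The strips now show the dimples of bars 1 and 3 on top and nearly centred: (63,100)/(337,105) and (60,475)/(333,483). Only the cradle2 bar still has its flats underneath, at about -138°, so I turn it in two bites.

```bash
python3 - <<'E'
from plan import *
plan([(crad(2,200),FB,0,16),(crad(2,190),FB,40,16),(crad(2,130),FB,40,16),(crad(2,90),FB,40,16),(crad(2,112),FB,40,16),(crad(2,112),FB,0,16),(crad(2,112),FB,-40,16),(crad(2,91),FB,-40,16)])
E
```

```text
[-0.2024, -0.0295, 0.0338] [0.0, 0.0, 0.1] rows>=3.3
[0.0001, 0.0103, 0.0063] [-40.0, 0.0, -0.0] rows>=3.7
[-0.0, -0.0386, 0.046] [0.0, 0.0, -0.0] rows>=1.0
[0.0, -0.0257, 0.0306] [0.0, 0.0, -0.0] rows>=0.6
[-0.0, 0.0142, -0.0168] [0.0, 0.0, -0.0] rows>=0.4
[-0.0, -0.0103, -0.0038] [40.0, 0.0, -0.0] rows>=3.7
[-0.0, -0.0103, -0.0037] [40.0, 0.0, -0.0] rows>=3.7
[-0.0, 0.0135, 0.0161] [0.0, -0.0, -0.0] rows>=0.3
end [ 564.4 -165.4   78.7]
```

>>> {"api": "move_arm", "payload": {
  "moves": [
    [[-0.06, -0.01, 0, 0, 0, 0, 0.085], [-0.12, -0.03, 0.01, 0, 0, 0, 0.085], [-0.18, -0.03, 0.02, 0, 0, 0, 0.085], [-0.2024, -0.0295, 0.034, 0, 0, 0, 0.085], [-0.2024, -0.0295, 0.034, 0, 0, 0, 0.085]]
  ]
}}

```text
time: 39.08
position: [572.1, -158.7, 181.3]
orientation: [-3.141, -0.002, 2.669]
force: [-0.3, 0.5, 0.2]
width: 85.1
grasp_force: 0.0
```

>>> {"api": "move_arm", "payload": {
  "moves": [
    [[0, 0.0025, 0, -10, 0, 0, 0.085], [0, 0.005, 0, -20, 0, 0, 0.085], [0, 0.0075, 0, -30, 0, 0, 0.085], [0, 0.0103, 0, -40, 0, 0, 0.085], [0, 0.0103, 0, -40, 0, 0, 0.085]]
  ]
}}

```text
time: 39.7
position: [574.9, -149.9, 182.3]
orientation: [2.443, -0.003, 2.666]
force: [-0.7, 0.1, -0.7]
width: 85.1
grasp_force: 0.0
```

```bash
python3 - <<'E'
from plan import *
st()
plan([(crad(2,90)-70*R0(FB,40)[:,2],FB,40,16),(crad(2,90),FB,40,16)])
E
```

```text
t39.70 pos [ 574.9 -149.9  182.3] ori [ 2.443 -0.003  2.666] F [-0.7  0.1 -0.7] w85.1 g0.0 q [-0.71  0.46 -0.07  1.24  0.68 -0.3 ]
[0.002, -0.0657, 0.0113] [0.0, -0.0, -0.2] rows>=1.1
[0.0, -0.0, 0.07] [0.0, -0.0, -0.0] rows>=1.1
end [ 573.7 -147.1   77.8]
```

>>> {"api": "move_arm", "payload": {
  "moves": [
    [[0.002, -0.05, 0, 0, 0, 0, 0.085], [0.002, -0.0657, 0.012, 0, 0, 0, 0.085], [0.002, -0.0657, 0.012, 0, 0, 0, 0.085], [0.002, -0.0657, 0.05, 0, 0, 0, 0.085], [0.002, -0.0657, 0.0815, 0, 0, 0, 0.085]]
  ]
}}

```text
time: 40.33
position: [576.0, -145.0, 79.4]
orientation: [2.446, 0.002, 2.67]
force: [0.4, -0.5, -0.7]
width: 85.0
grasp_force: 0.0
```

>>> {"api": "move_arm", "payload": {
  "moves": [
    [[0, 0, 0, 0, 0, 0, 0.06], [0, 0, 0, 0, 0, 0, 0], [0, 0, 0, 0, 0, 0, 0], [0, 0, 0, 0, 0, 0, 0], [0, 0, 0, 0, 0, 0, 0]]
  ]
}}

```text
time: 40.95
position: [575.4, -147.5, 79.7]
orientation: [2.445, 0.002, 2.668]
force: [-2.4, -5.2, 5.0]
width: 34.4
grasp_force: 58.8
```

>>> {"api": "move_arm", "payload": {
  "moves": [
    [[-0.002, 0.01, -0.012, 0, 0, 0, 0], [-0.003, 0.0142, -0.0168, 0, 0, 0, 0], [-0.003, 0.0142, -0.0168, 0, 0, 0, 0]]
  ]
}}

```text
time: 41.32
position: [577.9, -147.8, 100.9]
orientation: [2.444, 0.001, 2.669]
force: [-0.1, 0.4, -3.9]
width: 33.9
grasp_force: 60.5
```

```bash
python3 - <<'E'
from plan import *
st()
plan([(crad(2,112),FB,0,16),(crad(2,112),FB,-40,16),(crad(2,91),FB,-40,16)])
E
```

```text
t41.33 pos [ 577.9 -147.8  100.9] ori [2.444e+00 1.000e-03 2.669e+00] F [-0.1  0.4 -3.9] w33.9 g60.5 q [-0.7   0.53 -0.19  1.04  0.68 -0.29]
[0.004, -0.012, -0.0037] [40.0, 0.1, 0.0] rows>=3.7
[0.0, -0.0103, -0.0037] [40.0, -0.0, 0.0] rows>=3.7
[0.0, 0.0135, 0.0161] [-0.0, -0.0, 0.0] rows>=0.3
end [ 564.4 -165.5   78.7]
```

>>> {"api": "move_arm", "payload": {
  "moves": [
    [[0, -0.003, -0.001, 10, 0, 0, 0], [0, -0.006, -0.002, 20, 0, 0, 0], [0, -0.009, -0.003, 30, 0, 0, 0], [0, -0.012, -0.0037, 40, 0, 0, 0], [0, -0.012, -0.0037, 40, 0, 0, 0]]
  ]
}}

```text
time: 41.95
position: [572.9, -155.5, 95.4]
orientation: [3.141, -0.001, 2.673]
force: [0.5, -0.5, -5.0]
width: 34.1
grasp_force: 61.2
```

>>> {"api": "move_arm", "payload": {
  "moves": [
    [[0, -0.0025, 0, 10, 0, 0, 0], [0, -0.005, -0.001, 20, 0, 0, 0], [0, -0.0075, -0.002, 30, 0, 0, 0], [0, -0.0103, -0.0037, 40, 0, 0, 0], [0, -0.0103, -0.0037, 40, 0, 0, 0]]
  ]
}}

```text
time: 42.58
position: [567.2, -165.6, 96.2]
orientation: [-2.446, -0.006, 2.67]
force: [0.2, 0.8, -5.6]
width: 34.0
grasp_force: 61.6
```

```bash
python3 - <<'E'
from plan import *
st()
plan([(crad(2,91),FB,-40,16)])
E
```

```text
t42.58 pos [ 567.2 -165.6   96.2] ori [-2.446 -0.006  2.67 ] F [ 0.2  0.8 -5.6] w34.0 g61.6 q [-0.13  0.65  0.04  1.23 -0.65  0.43]
[0.0025, 0.0103, 0.0141] [0.1, -0.3, 0.2] rows>=0.3
end [ 564.4 -165.5   78.8]
```

Lower, release, then swing round to regrasp at +25°.

>>> {"api": "move_arm", "payload": {
  "moves": [
    [[0, 0.007, 0.01, 0, 0, 0, 0], [0, 0.0105, 0.0145, 0, 0, 0, 0], [0, 0.0107, 0.0148, 0, 0, 0, 0], [0, 0.0107, 0.0148, 0, 0, 0, 0.045], [0, 0.0107, 0.0148, 0, 0, 0, 0.06]]
  ]
}}

```text
time: 43.2
position: [567.0, -168.5, 81.5]
orientation: [-2.444, 0.001, 2.668]
force: [0.7, 0.4, -0.7]
width: 59.6
grasp_force: 0.0
```

>>> {"api": "move_arm", "payload": {
  "moves": [
    [[0, 0, 0, 0, 0, 0, 0.065], [0, 0, -0.05, 0, 0, 0, 0.065], [0, 0, -0.11, 0, 0, 0, 0.085], [0, 0, -0.12, -10, 0, 0, 0.085], [0, 0, -0.12, -20, 0, 0, 0.085]]
  ]
}}

```text
time: 43.82
position: [603.9, -98.0, 173.9]
orientation: [-2.799, 0.003, 2.672]
force: [0.1, -1.0, -0.8]
width: 85.1
grasp_force: 0.0
```

>>> {"api": "move_arm", "payload": {
  "moves": [
    [[0.05, 0, -0.03, -10, 0, 0, 0.085], [0.1, 0, -0.05, -20, 0, 0, 0.085], [0.15, 0, -0.05, -20, 0, 0, 0.085], [0.2, 0, -0.05, -20, 0, 0, 0.085], [0.2, 0, -0.05, -20, 0, 0, 0.085]]
  ]
}}

```text
time: 44.45
position: [429.4, 8.0, 220.7]
orientation: [3.141, 0.0, 2.67]
force: [0.6, -0.0, 0.4]
width: 85.0
grasp_force: 0.0
```

```bash
cat >> plan.py <<'E'
def dimples(im,k,tags=("top","scene")):
    """dark spots on the bar's ends in the top view -> lateral y (mm, vs crad axis) at z=102.5, and bar edges at z=90"""
    n="top";res=[]
    def samp(x,y,z):
        P=np.array([rz(FB)@[a,b,0]+np.r_[crad(k)[:2],z] for b in y for a in x])
        m=proj(n,P).astype(np.float32).reshape(len(y),len(x),2)
        return cv2.remap(im,m[...,0],m[...,1],cv2.INTER_CUBIC).min(2).astype(float)
    y=np.arange(-26,26.1,.5)
    for sx in(-1,1):
        x=np.arange(54,76.1,.5)*sx;g=samp(np.sort(x),y,102.5);xs=np.sort(x)
        w=np.clip(200-g,0,None);w[np.abs(y)>13]=0
        if w.sum()>2000: res.append((sx,"dimple x %.1f y %.1f w%d"%((w.sum(0)*xs).sum()/w.sum(),(w.sum(1)*y).sum()/w.sum(),w.sum())))
    ed=[]
    for xc in(-45,-25,0,25,45):
        g=samp(np.arange(xc-4,xc+5.),y,90).mean(1);b=g>150
        ii=np.where(b)[0]
        i0,i1=ii[0],ii[-1]
        f=lambda i,j:y[i]+(150-g[i])/(g[j]-g[i])*(y[j]-y[i])
        ed.append(((f(i0-1,i0)+f(i1+1,i1))/2 if i0>0 and i1<len(y)-1 else np.nan,y[i1]-y[i0]))
    xx=np.arange(-95,95.1,.5);g=samp(xx,np.arange(-8,8.),95).mean(0);ii=np.where(g>150)[0]
    print(k,res,"mid y",[round(float(e[0]),1) for e in ed],"w",[float(e[1]) for e in ed],"ends",xx[ii[0]],xx[ii[-1]])
E
python3 - <<'E'
from plan import *
st()
strips("c")
im=cv2.imread("pics/raw_top_c.png")
for k in(1,2,3):dimples(im,k)
E
```

```text
t44.45 pos [429.4   8.  220.7] ori [3.141 0.    2.67 ] F [ 0.6 -0.   0.4] w85.0 g0.0 q [-0.17  0.1  -0.28  1.18  0.    0.3 ]
1 [(-1, 'dimple x -65.3 y -1.0 w6515'), (1, 'dimple x 64.6 y -2.9 w7682')] mid y [-2.5, -2.5, -2.4, -2.9, -3.2] w [37.5, 36.0, 35.0, 35.5, 35.5] ends -82.0 82.5
2 [] mid y [-1.2, -1.4, -1.7, -2.1, -2.1] w [36.0, 36.5, 36.5, 35.0, 36.0] ends -84.5 80.0
3 [(-1, 'dimple x -67.3 y -1.8 w6490'), (1, 'dimple x 63.3 y -2.9 w7679')] mid y [-0.6, -0.4, -0.8, -1.5, nan] w [35.5, 36.0, 35.5, 35.5, 47.5] ends -84.0 81.0
```

```bash
python3 - <<'E'
from plan import *
np.set_printoptions(linewidth=250)
for tag in("c",):
  for n in("top","scene"):
    im=cv2.imread(f"pics/raw_{n}_{tag}.png")
    x=np.r_[np.arange(-82,-43,3),np.arange(44,83,3)];y=np.arange(24,-25,-3)
    P=np.array([rz(FB)@[a,b,0]+np.r_[crad(2)[:2],98] for b in y for a in x])
    m=proj(n,P).astype(np.float32).reshape(len(y),len(x),2)
    g=cv2.remap(im,m[...,0],m[...,1],cv2.INTER_LINEAR).min(2)
    print(n,"x",x);print(np.c_[y,g])
E
```

```text
top x [-82 -79 -76 -73 -70 -67 -64 -61 -58 -55 -52 -49 -46  44  47  50  53  56  59  62  65  68  71  74  77  80]
[[ 24  53  56  57  77  78  74  73  77  93  98  97 100 113 132 105  63  45  41  41  42  41  41  42  43  43  44]
 [ 21  55  63  63 100  95  86  83  79  83  83  85  97 112 132 100  67  47  45  44  43  45  43  44  43  43  44]
 [ 18 111 117 121 135 135 123 120 114 111 117 118 128 135 138 113  86  75  69  72  66  68  67  62  60  51  46]
 [ 15 179 191 192 194 192 191 184 181 179 178 186 187 189 168 162 148 142 139 136 131 128 132 126 116  88  53]
 [ 12 217 231 228 231 227 229 229 226 230 225 228 230 229 215 211 214 207 209 205 198 205 200 203 199 140  83]
 [  9 198 219 226 227 227 233 233 236 239 242 244 246 244 240 231 231 231 228 231 227 231 233 233 234 190 110]
 [  6 200 232 226 234 229 236 238 240 246 248 250 251 251 248 238 227 220 223 223 227 231 235 239 241 219 125]
 [  3 230 248 252 250 251 251 250 252 252 254 253 254 253 252 248 241 241 236 241 240 241 246 245 248 218 138]
 [  0 236 254 254 254 254 254 254 254 254 255 254 254 254 254 254 253 252 253 252 254 253 253 253 25
[... 2201 characters left out ...]
 248 248 248 239 199 152 118 120]
 [ -9 198 184 193 206 186 197 199 194 216 229 229 230 230 239 241 241 242 240 239 241 239 241 209 135 111 111]
 [-12  53  60  64  55  64  67  64  75 109 171 198 201 202 193 176 164 174 162 173 177 162 173 160 114 104 104]
 [-15  41  45  42  43  45  43  44  42  42  48  77 117 138 166 149 133 131 129 121 107  97  96 105 101  90  91]
 [-18  43  43  41  42  41  43  43  42  40  44  44  48  48 112 125 137 126 123 109  93  93  96 101  92  89  89]
 [-21  44  42  41  42  41  42  44  40  39  45  43  45  43 136 150 142 129 108  96  94 103 113 113  97  90  89]
 [-24  43  43  41  40  43  43  45  42  43  44  43  40  40 157 145 124 111 107 106 109 112 136 157 120  98 100]]
```

Bar 2's flats are now at about -130° (scene lower edge notched), so one more 80° bite should bring the dimples into view.

```bash
python3 - <<'E'
from plan import *
A=crad(2,90);z=R0(FB,40)[:,2]
plan([(A+[0,0,130],FB,0,16),(A-70*z,FB,40,16)])
E
```

```text
[-0.1961, -0.0832, 0.0167] [0.0, 0.1, 0.0] rows>=3.4
[-0.0, -0.0347, 0.0726] [-40.0, -0.0, 0.0] rows>=3.7
end [ 553.2 -187.2  131.4]
```

>>> {"api": "move_arm", "payload": {
  "moves": [
    [[-0.06, -0.02, 0, 0, 0, 0, 0.085], [-0.12, -0.05, 0, 0, 0, 0, 0.085], [-0.17, -0.083, 0.01, 0, 0, 0, 0.085], [-0.196, -0.083, 0.017, 0, 0, 0, 0.085], [-0.196, -0.083, 0.017, 0, 0, 0, 0.085]]
  ]
}}

```text
time: 45.18
position: [570.2, -158.0, 201.1]
orientation: [-3.141, -0.002, 2.668]
force: [-0.3, 1.3, -0.3]
width: 84.8
grasp_force: 0.0
```

>>> {"api": "move_arm", "payload": {
  "moves": [
    [[0, -0.01, 0.01, -10, 0, 0, 0.085], [0, -0.02, 0.03, -20, 0, 0, 0.085], [0, -0.0347, 0.05, -30, 0, 0, 0.085], [0, -0.0347, 0.0726, -40, 0, 0, 0.085], [0, -0.0347, 0.0726, -40, 0, 0, 0.085]]
  ]
}}

```text
time: 45.8
position: [551.5, -188.0, 127.9]
orientation: [2.442, -0.006, 2.666]
force: [-0.1, 0.2, 0.4]
width: 85.5
grasp_force: 0.0
```

```bash
python3 - <<'E'
from plan import *
st()
plan([(crad(2,90),FB,40,16)])
E
```

```text
t45.80 pos [ 551.5 -188.   127.9] ori [ 2.442 -0.006  2.666] F [-0.1  0.2  0.4] w85.5 g0.0 q [-0.78  0.52 -0.13  1.18  0.66 -0.39]
[-0.0013, 0.0033, 0.0683] [0.1, -0.1, -0.3] rows>=1.1
end [ 573.7 -147.1   77.8]
```

>>> {"api": "move_arm", "payload": {
  "moves": [
    [[0, 0, 0.03, 0, 0, 0, 0.085], [0, 0, 0.07, 0, 0, 0, 0.085], [0, 0, 0.07, 0, 0, 0, 0.06], [0, 0, 0.07, 0, 0, 0, 0], [0, 0, 0.07, 0, 0, 0, 0]]
  ]
}}

```text
time: 46.42
position: [574.1, -147.5, 78.5]
orientation: [2.444, 0.002, 2.669]
force: [-6.9, -3.4, 13.2]
width: 34.2
grasp_force: 58.2
```

>>> {"api": "move_arm", "payload": {
  "moves": [
    [[0, 0, 0, 0, 0, 0, 0], [0, 0, 0, 0, 0, 0, 0], [0, 0, 0, 0, 0, 0, 0], [-0.002, 0.0142, -0.0168, 0, 0, 0, 0], [-0.002, 0.0142, -0.0168, 0, 0, 0, 0]]
  ]
}}

```text
time: 47.05
position: [575.8, -148.9, 100.1]
orientation: [2.445, 0.003, 2.669]
force: [-0.3, -0.0, -5.5]
width: 34.0
grasp_force: 61.3
```

>>> {"api": "move_arm", "payload": {
  "moves": [
    [[0, -0.003, -0.001, 10, 0, 0, 0], [0, -0.006, -0.002, 20, 0, 0, 0], [0, -0.009, -0.003, 30, 0, 0, 0], [0, -0.0105, -0.0037, 40, 0, 0, 0], [0, -0.0105, -0.0037, 40, 0, 0, 0]]
  ]
}}

```text
time: 47.68
position: [571.0, -155.3, 94.6]
orientation: [-3.142, -0.0, 2.672]
force: [-0.2, -0.1, -5.5]
width: 34.3
grasp_force: 61.6
```

>>> {"api": "move_arm", "payload": {
  "moves": [
    [[0, -0.0025, 0, 10, 0, 0, 0], [0, -0.005, -0.001, 20, 0, 0, 0], [0, -0.0075, -0.002, 30, 0, 0, 0], [0, -0.0103, -0.0037, 40, 0, 0, 0], [0, -0.0103, -0.0037, 40, 0, 0, 0]]
  ]
}}

```text
time: 48.3
position: [565.3, -165.3, 95.4]
orientation: [-2.445, -0.006, 2.669]
force: [0.1, 0.1, -4.9]
width: 34.1
grasp_force: 61.8
```

```bash
python3 - <<'E'
from plan import *
st()
plan([(crad(2,91),FB,-40,16)])
E
```

```text
t48.30 pos [ 565.3 -165.3   95.4] ori [-2.445 -0.006  2.669] F [ 0.1  0.1 -4.9] w34.1 g61.8 q [-0.13  0.65  0.03  1.23 -0.65  0.43]
[0.0006, 0.0103, 0.0131] [0.1, -0.3, 0.2] rows>=0.3
end [ 564.4 -165.4   78.8]
```

>>> {"api": "move_arm", "payload": {
  "moves": [
    [[0, 0.007, 0.009, 0, 0, 0, 0], [0, 0.0105, 0.0135, 0, 0, 0, 0], [0, 0.0107, 0.0138, 0, 0, 0, 0], [0, 0.0107, 0.0138, 0, 0, 0, 0.045], [0, 0.0107, 0.0138, 0, 0, 0, 0.06]]
  ]
}}

```text
time: 48.92
position: [565.5, -167.2, 81.5]
orientation: [-2.444, 0.001, 2.669]
force: [0.5, 1.4, 0.7]
width: 59.4
grasp_force: 0.0
```

>>> {"api": "move_arm", "payload": {
  "moves": [
    [[0, 0, 0, 0, 0, 0, 0.065], [0, 0, -0.05, 0, 0, 0, 0.065], [0, 0, -0.11, 0, 0, 0, 0.085], [0, 0, -0.12, -10, 0, 0, 0.085], [0, 0, -0.12, -20, 0, 0, 0.085]]
  ]
}}

```text
time: 49.55
position: [602.3, -96.8, 174.0]
orientation: [-2.799, 0.003, 2.672]
force: [-0.1, -0.6, -0.7]
width: 85.3
grasp_force: 0.0
```

>>> {"api": "move_arm", "payload": {
  "moves": [
    [[0.05, 0, -0.03, -10, 0, 0, 0.085], [0.1, 0, -0.05, -20, 0, 0, 0.085], [0.15, 0, -0.05, -20, 0, 0, 0.085], [0.2, 0, -0.05, -20, 0, 0, 0.085], [0.2, 0, -0.05, -20, 0, 0, 0.085]]
  ]
}}

```text
time: 50.18
position: [427.7, 9.1, 220.7]
orientation: [3.141, 0.0, 2.67]
force: [0.2, -0.1, -0.2]
width: 85.1
grasp_force: 0.0
```

```bash
python3 - <<'E'
from plan import *
np.set_printoptions(linewidth=250)
st()
strips("d")
im=cv2.imread("pics/raw_top_d.png")
for k in(1,2,3):dimples(im,k)
for n in("top","scene"):
    im=cv2.imread(f"pics/raw_{n}_d.png")
    x=np.r_[np.arange(-82,-43,3),np.arange(44,83,3)];y=np.arange(24,-25,-3)
    P=np.array([rz(FB)@[a,b,0]+np.r_[crad(2)[:2],98] for b in y for a in x])
    m=proj(n,P).astype(np.float32).reshape(len(y),len(x),2)
    print(n);print(np.c_[y,cv2.remap(im,m[...,0],m[...,1],cv2.INTER_LINEAR).min(2)])
E
```

```text
t50.17 pos [427.7   9.1 220.7] ori [3.141 0.    2.67 ] F [ 0.2 -0.1 -0.2] w85.1 g0.0 q [-0.17  0.1  -0.29  1.18  0.    0.3 ]
1 [(-1, 'dimple x -65.3 y -1.0 w6588'), (1, 'dimple x 64.6 y -2.9 w7728')] mid y [-2.5, -2.5, -2.4, -2.9, -3.2] w [38.0, 36.0, 35.0, 35.5, 35.5] ends -82.0 82.5
2 [(-1, 'dimple x -67.3 y -4.2 w10984'), (1, 'dimple x 62.8 y -5.1 w10756')] mid y [-1.2, -1.3, -1.6, -2.2, -2.5] w [36.5, 36.5, 36.0, 34.5, 37.0] ends -84.0 80.5
3 [(-1, 'dimple x -67.3 y -1.8 w6490'), (1, 'dimple x 63.3 y -2.9 w7782')] mid y [-0.6, -0.4, -0.9, -1.5, nan] w [36.0, 36.0, 35.5, 35.0, 47.5] ends -84.0 81.0
top
[[ 24  54  56  57  77  77  74  73  77  93  98  97 101 113 133 105  63  44  42  41  41  42  41  41  42  43  44]
 [ 21  52  60  63 100  94  86  84  80  87  85  87  97 113 132 100  67  46  45  44  43  45  43  45  44  44  44]
 [ 18  98 112 123 138 140 129 130 129 125 129 124 129 135 138 111  87  74  70  74  69  73  71  68  70  58  50]
 [ 15 151 184 194 200 200 199 197 195 195 194 193 188 190 168 163 150 146 146 144 146 143 146 146 131 104  64]
 [ 12 200 235 236 238 237 237 237 236 237 2
[... 2594 characters left out ...]
 171 209 243 252 251 248 242 234]
 [ -9 252 253 252 251 251 251 252 250 243 232 230 232 231 232 253 253 252 252 252 251 252 251 251 247 241 238]
 [-12 218 244 234 243 244 239 248 250 245 230 209 200 203 226 246 253 253 252 252 252 252 252 251 242 224 237]
 [-15  88 159 176 178 223 204 167 169 180 194 183 151 143 185 205 180 210 240 231 222 228 235 243 250 242 212]
 [-18  41  43  56  69  56  66  65  45  61  54  46  61  51 117 133 161 166 188 226 158 153 164 154 156 161 149]
 [-21  41  42  44  45  44  46  42  41  42  44  42  44  43 137 149 141 130 114  97  95  94 105 109  96  92  89]
 [-24  42  44  42  43  42  41  40  41  44  44  43  41  42 157 143 124 112 107 106 109 110 123 116  98  89  89]]
```

```bash
python3 - <<'E'
from plan import *
im=cv2.imread("pics/raw_top_d.png").min(2).astype(np.float32)
x=np.arange(-65,65.1,.5)
for k in(1,2,3):
    o=[]
    for y in(-36,-33,-30,-27,27,30,33,36):
        P=np.array([rz(FB)@[a,y+ (2-1.0),0]+np.r_[crad(k)[:2],65+.974*abs(y)] for a in x])
        m=proj("top",P).astype(np.float32)[None]
        g=cv2.remap(im,m[...,0],m[...,1],cv2.INTER_LINEAR)[0]
        r=[]
        for s in(-1,1):
            q=(np.abs(x-38*s)<14);w=np.clip(g[q]-np.percentile(g[q],40),0,None)
            r.append((w*x[q]).sum()/w.sum() if w.max()>25 else np.nan)
        o.append(np.mean(r))
    print(k,np.round(o,1),"med",np.nanmedian(o))
plan([(crad(2,220),FB,0,16),(crad(2,90)-70*R0(FB,7)[:,2],FB,7,16),(crad(2,90),FB,7,16),(crad(2,100),FB,7,16),(crad(2,100),FB,-7,16),(crad(2,91),FB,-7,16)])
E
```

```text
1 [-3.  -2.4 -1.4 -1.  -0.1 -0.1 -0.3 -0.6] med -0.8225156104160991
2 [-0.3  0.1  0.5  0.4  1.6  1.3  1.1  0.7] med 0.6122831566741791
3 [2.3 2.3 2.2 2.1 4.3 3.4 2.8 2.7] med 2.515106262099252
[-0.1981, -0.0834, 0.0167] [0.0, 0.1, 0.0] rows>=3.5
[-0.0001, -0.0066, 0.0604] [-7.0, -0.0, 0.0] rows>=1.0
[0.0, -0.0, 0.07] [0.0, -0.0, 0.0] rows>=1.1
[0.0, 0.0012, -0.0099] [0.0, -0.0, 0.0] rows>=0.2
[0.0, -0.0039, -0.0005] [14.0, -0.0, 0.0] rows>=1.3
[0.0, 0.0011, 0.009] [0.0, -0.0, 0.0] rows>=0.1
end [ 568.2 -158.    75.1]
```

```bash
python3 - <<'E'
import numpy as np
tr,fx=np.load("poses.npy");fx=fx.copy()
fx[:2]+=.7*np.array([np.cos(fx[2]),np.sin(fx[2])]);fx[2]-=.0128;np.save("poses.npy",[tr,fx])
s=open("plan.py").read().replace("[k]-2,z]","[k]-3,z]");open("plan.py","w").write(s)
from plan import *
plan([(crad(2,220),FB,0,16),(crad(2,90)-70*R0(FB,7)[:,2],FB,7,16),(crad(2,90),FB,7,16)])
E
```

```text
[-0.1988, -0.0844, 0.0168] [0.0, 0.1, 0.8] rows>=3.5
[-0.0, -0.0066, 0.0604] [-7.0, -0.0, -0.1] rows>=1.0
[-0.0001, -0.0, 0.0699] [0.0, -0.0, 0.0] rows>=1.1
end [ 570.1 -155.7   74.2]
```

>>> {"api": "move_arm", "payload": {
  "moves": [
    [[-0.06, -0.02, 0, 0, 0, 0, 0.085], [-0.12, -0.05, 0, 0, 0, 0, 0.085], [-0.17, -0.0844, 0.01, 0, 0, 0.8, 0.085], [-0.199, -0.0844, 0.017, 0, 0, 0.8, 0.085], [-0.199, -0.0844, 0.017, 0, 0, 0.8, 0.085]]
  ]
}}

```text
time: 50.9
position: [570.7, -159.7, 201.0]
orientation: [-3.141, -0.002, 2.654]
force: [-0.0, 0.4, 0.1]
width: 84.9
grasp_force: 0.0
```

>>> {"api": "move_arm", "payload": {
  "moves": [
    [[0, -0.004, 0.03, -7, 0, 0, 0.085], [0, -0.0066, 0.06, -7, 0, 0, 0.085], [0, -0.0066, 0.06, -7, 0, 0, 0.085], [0, -0.0066, 0.06, -7, 0, 0, 0.085]]
  ]
}}

```text
time: 51.4
position: [566.6, -163.3, 144.3]
orientation: [3.02, 0.001, 2.656]
force: [-0.8, -0.4, 1.2]
width: 85.0
grasp_force: 0.0
```

```bash
python3 - <<'E'
from plan import *
st()
plan([(crad(2,90),FB,7,16)])
E
```

```text
t51.40 pos [ 566.6 -163.3  144.3] ori [3.020e+00 1.000e-03 2.656e+00] F [-0.8 -0.4  1.2] w85.0 g0.0 q [-0.48  0.4  -0.09  1.08  0.12  0.01]
[0.0005, -0.0003, 0.0707] [-0.0, 0.1, -0.0] rows>=1.1
end [ 570.1 -155.7   74.1]
```

>>> {"api": "move_arm", "payload": {
  "moves": [
    [[0, 0, 0.04, 0, 0, 0, 0.085], [0, 0, 0.0707, 0, 0, 0, 0.085], [0, 0, 0.0707, 0, 0, 0, 0.06], [0, 0, 0.0707, 0, 0, 0, 0], [0, 0, 0.0707, 0, 0, 0, 0]]
  ]
}}

```text
time: 52.02
position: [571.7, -155.1, 75.2]
orientation: [3.016, 0.003, 2.656]
force: [-4.8, 0.7, 11.8]
width: 34.5
grasp_force: 58.4
```

>>> {"api": "move_arm", "payload": {
  "moves": [
    [[0, 0, 0, 0, 0, 0, 0], [0, 0, 0, 0, 0, 0, 0], [0, 0, 0, 0, 0, 0, 0], [0, 0.0012, -0.0099, 0, 0, 0, 0], [0, 0.0012, -0.0099, 0, 0, 0, 0]]
  ]
}}

```text
time: 52.65
position: [570.5, -156.3, 84.1]
orientation: [3.02, 0.002, 2.655]
force: [-0.1, -0.6, -5.2]
width: 34.5
grasp_force: 60.3
```

>>> {"api": "move_arm", "payload": {
  "moves": [
    [[-0.001, -0.002, 0, 7, 0, 0, 0], [-0.0027, -0.0039, -0.0005, 14, 0, 0, 0], [-0.0027, -0.0039, -0.0005, 14, 0, 0, 0], [-0.0027, -0.0039, -0.0005, 14, 0, 0, 0]]
  ]
}}

```text
time: 53.15
position: [570.4, -160.5, 82.7]
orientation: [-3.021, -0.0, 2.655]
force: [0.0, 0.5, -5.0]
width: 34.2
grasp_force: 61.1
```

```bash
python3 - <<'E'
from plan import *
st()
plan([(crad(2,90),FB,-7,16)])
E
```

```text
t53.15 pos [ 570.4 -160.5   82.7] ori [-3.021 -0.     2.655] F [ 0.   0.5 -5. ] w34.2 g61.1 q [-0.35  0.48 -0.14  0.97 -0.12  0.13]
[0.0025, 0.0012, 0.0085] [0.1, -0.0, -0.1] rows>=0.1
end [ 568.3 -159.2   74.2]
```

Lower and release, retreat, then go to bar 3 (grasp at +4°, turn 8°, shift +4 mm along the cradle).

>>> {"api": "move_arm", "payload": {
  "moves": [
    [[0, 0.001, 0.006, 0, 0, 0, 0], [0, 0.0012, 0.0088, 0, 0, 0, 0], [0, 0.0012, 0.009, 0, 0, 0, 0], [0, 0.0012, 0.009, 0, 0, 0, 0.045], [0, 0.0012, 0.009, 0, 0, 0, 0.06]]
  ]
}}

```text
time: 53.78
position: [570.5, -161.0, 73.9]
orientation: [-3.02, 0.0, 2.655]
force: [0.1, 0.3, -0.4]
width: 59.4
grasp_force: 0.0
```

>>> {"api": "move_arm", "payload": {
  "moves": [
    [[0, 0, 0, 0, 0, 0, 0.07], [0, 0, -0.05, 0, 0, 0, 0.085], [0, 0, -0.11, 0, 0, 0, 0.085], [0, 0, -0.11, 0, 0, 0, 0.085], [0, 0, -0.11, 0, 0, 0, 0.085]]
  ]
}}

```text
time: 54.4
position: [576.7, -148.7, 182.5]
orientation: [-3.019, -0.0, 2.655]
force: [-0.2, 0.2, -0.7]
width: 85.0
grasp_force: 0.0
```

```bash
python3 - <<'E'
from plan import *
st()
Z=R0(FB,4)[:,2];A=crad(3,90)
plan([(A-90*Z,FB,4,16),(A-50*Z,FB,4,16)])
E
```

```text
t54.40 pos [ 576.7 -148.7  182.5] ori [-3.019 -0.     2.655] F [-0.2  0.2 -0.7] w85.0 g0.0 q [-0.33  0.42  0.06  1.22 -0.12  0.16]
[0.0027, 0.115, 0.0047] [-11.0, -0.0, -0.1] rows>=1.8
[0.0, 0.0, 0.04] [-0.0, -0.0, 0.0] rows>=0.6
end [628.7 -44.6 123.9]
```

>>> {"api": "move_arm", "payload": {
  "moves": [
    [[0.0027, 0.06, 0, -5, 0, 0, 0.085], [0.0027, 0.115, 0.0047, -11, 0, 0, 0.085], [0.0027, 0.115, 0.0047, -11, 0, 0, 0.085], [0.0027, 0.115, 0.0047, -11, 0, 0, 0.085]]
  ]
}}

```text
time: 54.9
position: [626.8, -47.4, 163.3]
orientation: [3.073, -0.002, 2.655]
force: [-0.2, 0.1, 0.3]
width: 84.9
grasp_force: 0.0
```

```bash
python3 - <<'E'
from plan import *
st()
plan([(crad(3,90),FB,4,16),(crad(3,100),FB,4,16),(crad(3,100),FB,-4,16),(crad(3,90),FB,-4,16)])
E
```

```text
t54.90 pos [626.8 -47.4 163.3] ori [ 3.073e+00 -2.000e-03  2.655e+00] F [-0.2  0.1  0.3] w84.9 g0.0 q [-0.24  0.45  0.06  1.16  0.07  0.25]
[-0.0004, 0.0008, 0.0895] [-0.1, -0.1, -0.1] rows>=1.4
[-0.0, 0.0007, -0.0099] [0.0, 0.0, 0.0] rows>=0.2
[-0.0, -0.0022, -0.0002] [8.0, 0.0, 0.0] rows>=0.7
[-0.0, 0.0007, 0.01] [0.0, 0.0, 0.0] rows>=0.2
end [629.3 -43.4  74. ]
```

>>> {"api": "move_arm", "payload": {
  "moves": [
    [[0, 0.001, 0.05, 0, 0, 0, 0.085], [0, 0.001, 0.0895, 0, 0, 0, 0.085], [0, 0.001, 0.0895, 0, 0, 0, 0.06], [0, 0.001, 0.0895, 0, 0, 0, 0], [0, 0.001, 0.0895, 0, 0, 0, 0]]
  ]
}}

```text
time: 55.52
position: [632.1, -40.9, 77.2]
orientation: [3.071, 0.003, 2.655]
force: [-5.3, -0.5, 9.9]
width: 34.2
grasp_force: 58.7
```

>>> {"api": "move_arm", "payload": {
  "moves": [
    [[0, 0, 0, 0, 0, 0, 0], [0, 0, 0, 0, 0, 0, 0], [0, 0, 0, 0, 0, 0, 0], [0, 0.0007, -0.0099, 0, 0, 0, 0], [0, 0.0007, -0.0099, 0, 0, 0, 0]]
  ]
}}

```text
time: 56.15
position: [631.5, -40.8, 86.4]
orientation: [3.071, 0.002, 2.655]
force: [-0.0, -0.9, -4.3]
width: 33.7
grasp_force: 60.2
```

>>> {"api": "move_arm", "payload": {
  "moves": [
    [[-0.002, -0.001, 0, 4, 0, 0, 0], [-0.004, -0.0022, 0, 8, 0, 0, 0], [-0.004, -0.0022, 0, 8, 0, 0, 0], [-0.004, -0.0022, 0, 8, 0, 0, 0]]
  ]
}}

```text
time: 56.65
position: [633.4, -44.3, 84.8]
orientation: [-3.073, -0.0, 2.655]
force: [-0.5, 0.3, -3.0]
width: 34.0
grasp_force: 60.5
```

```bash
python3 - <<'E'
from plan import *
st()
plan([(crad(3,90),FB,-4,16)])
E
```

```text
t56.65 pos [633.4 -44.3  84.8] ori [-3.073 -0.     2.655] F [-0.5  0.3 -3. ] w34.0 g60.5 q [-0.17  0.54 -0.01  1.04 -0.06  0.32]
[0.004, -0.0004, 0.0108] [0.1, -0.0, -0.1] rows>=0.2
end [629.3 -43.5  74. ]
```

>>> {"api": "move_arm", "payload": {
  "moves": [
    [[0, 0, 0.005, 0, 0, 0, 0], [0, 0, 0.008, 0, 0, 0, 0], [0, 0, 0.0085, 0, 0, 0, 0], [0, 0, 0.0085, 0, 0, 0, 0.045], [0, 0, 0.0085, 0, 0, 0, 0.06]]
  ]
}}

```text
time: 57.28
position: [633.1, -45.1, 76.4]
orientation: [-3.072, 0.0, 2.655]
force: [0.0, 0.6, 0.1]
width: 59.8
grasp_force: 0.0
```

>>> {"api": "move_arm", "payload": {
  "moves": [
    [[0, 0, 0, 0, 0, 0, 0.07], [0, 0, -0.05, 0, 0, 0, 0.085], [0, 0, -0.11, 0, 0, 0, 0.085], [0, 0, -0.13, 0, 0, 0, 0.085]]
  ]
}}

```text
time: 57.78
position: [638.5, -36.9, 209.7]
orientation: [-3.073, 0.004, 2.655]
force: [0.0, 0.7, -0.8]
width: 84.9
grasp_force: 0.0
```

>>> {"api": "move_arm", "payload": {
  "moves": [
    [[0.06, 0, 0, 0, 0, 0, 0.085], [0.12, 0.02, 0, -4, 0, 0, 0.085], [0.18, 0.04, 0, -4, 0, 0, 0.085], [0.2, 0.05, 0, -4, 0, 0, 0.085], [0.2, 0.05, 0, -4, 0, 0, 0.085]]
  ]
}}

```text
time: 58.4
position: [483.1, 101.6, 202.9]
orientation: [3.141, 0.0, 2.657]
force: [1.1, -0.6, 1.2]
width: 84.9
grasp_force: 0.0
```

```bash
python3 - <<'E'
from plan import *
st()
strips("e")
im=cv2.imread("pics/raw_top_e.png")
for k in(1,2,3):dimples(im,k)
for n in("top","scene"):
    for o in("bar1","plain1","lock_tip"):print(n,o,[(round(c,2),[int(v) for v in e]) for c,r,e in outl(n,o)])
E
```

```text
t58.40 pos [483.1 101.6 202.9] ori [3.141 0.    2.657] F [ 1.1 -0.6  1.2] w84.9 g0.0 q [ 0.04  0.22 -0.19  1.16  0.    0.53]
1 [(-1, 'dimple x -64.3 y -0.8 w6507'), (1, 'dimple x 65.6 y -1.0 w7648')] mid y [-1.9, -1.8, -1.5, -1.6, -1.8] w [37.0, 35.5, 35.0, 35.5, 35.5] ends -81.0 83.5
2 [(-1, 'dimple x -65.6 y -0.3 w6536'), (1, 'dimple x 64.3 y -1.0 w6259')] mid y [-0.7, -0.7, -0.7, -0.7, -0.9] w [36.5, 36.5, 36.5, 35.5, 36.5] ends -82.5 82.5
3 [(-1, 'dimple x -66.1 y 0.6 w6737'), (1, 'dimple x 63.9 y 0.2 w6496')] mid y [-0.2, 0.1, -0.1, -0.2, -0.3] w [36.5, 36.0, 35.0, 35.5, 36.5] ends -83.0 82.0
top bar1 [(0.84, [387, 221, 418, 273]), (0.65, [353, 206, 379, 250]), (0.6, [137, 244, 188, 272]), (0.57, [310, 188, 345, 235])]
top plain1 [(0.92, [331, 145, 373, 159]), (0.56, [386, 305, 400, 351])]
top lock_tip []
scene bar1 [(0.96, [217, 258, 245, 321]), (0.71, [268, 250, 304, 304]), (0.58, [319, 238, 356, 295])]
scene plain1 [(0.87, [347, 329, 407, 370]), (0.59, [349, 202, 395, 232]), (0.55, [160, 238, 202, 271])]
scene lock_tip [(0.72, [292, 224, 302, 252]), (0.69, [84, 285, 130, 356])]
```

All three bars have their flats within about 4° of up and are centred within about 1 mm. The plain bar still lies in lane 2. Next is the lever.

```bash
python3 - <<'E'
from plan import *
k=np.array([499,-45.8,113.7]);print("knob in fix",(rz(FB).T@(k-[fx[0],fx[1],0])).round(1))
W=lambda x,z,y=64:rz(FB)@np.array([x,y,z])+[fx[0],fx[1],0]
print(W(-165,90))
plan([(W(-165,170),FB,0,0),(W(-165,90),FB,0,0),(W(-130,90),FB,0,0),(W(-62,90),FB,0,0)])
E
```

```text
knob in fix [-114.1   63.1  113.7]
[454.43820311 -21.26500008  90.        ]
[-0.0305, -0.1213, 0.0324] [-0.0, -0.0, -0.1] rows>=2.1
[0.0, 0.0, 0.08] [-0.0, -0.0, -0.0] rows>=1.3
[-0.035, 0.0, -0.0] [-0.0, -0.0, -0.0] rows>=0.6
[-0.068, 0.0, -0.0] [-0.0, -0.0, -0.0] rows>=1.1
end [545.5 -69.3  90. ]
```

>>> {"api": "move_arm", "payload": {
  "moves": [
    [[-0.015, -0.06, 0.01, 0, 0, 0, 0], [-0.03, -0.12, 0.02, 0, 0, 0, 0], [-0.0305, -0.1213, 0.0324, 0, 0, 0, 0], [-0.0305, -0.1213, 0.0324, 0, 0, 0, 0], [-0.0305, -0.1213, 0.0324, 0, 0, 0, 0]]
  ]
}}

```text
time: 59.42
position: [454.6, -20.0, 170.5]
orientation: [3.141, 0.0, 2.657]
force: [0.9, 0.7, -0.7]
width: 0.1
grasp_force: 0.0
```

>>> {"api": "move_arm", "payload": {
  "moves": [
    [[0, 0, 0.04, 0, 0, 0, 0], [0, 0, 0.08, 0, 0, 0, 0], [0, 0, 0.08, 0, 0, 0, 0], [-0.015, 0, 0.08, 0, 0, 0, 0], [-0.025, 0, 0.08, 0, 0, 0, 0]]
  ]
}}

```text
time: 60.05
position: [478.5, -33.0, 91.8]
orientation: [3.141, 0.003, 2.656]
force: [-1.1, 0.7, 1.1]
width: 0.0
grasp_force: 0.7
```

```bash
python3 - <<'E'
from plan import *
st();p,R=cur();print((rz(FB).T@(p-[fx[0],fx[1],0])).round(1))
E
```

```text
t60.05 pos [478.5 -33.   91.8] ori [3.141e+00 3.000e-03 2.656e+00] F [-1.1  0.7  1.1] w0.0 g0.7 q [-0.24  0.28 -0.43  0.86  0.    0.25]
[-138.2   64.8   91.8]
```

>>> {"api": "move_arm", "payload": {
  "moves": [
    [[-0.015, 0, 0, 0, 0, 0, 0], [-0.03, 0, 0, 0, 0, 0, 0], [-0.045, 0, 0.002, 0, 0, 0, 0], [-0.06, 0, 0.004, 0, 0, 0, 0], [-0.068, 0, 0.005, 0, 0, 0, 0]]
  ]
}}

```text
time: 60.68
position: [533.0, -62.7, 84.3]
orientation: [3.142, -0.009, 2.656]
force: [-45.1, 23.1, 44.0]
width: -0.1
grasp_force: 30.4
```

```bash
python3 - <<'E'
from plan import *
st();p,R=cur();print((rz(FB).T@(p-[fx[0],fx[1],0])).round(1))
E
```

```text
t60.67 pos [533.  -62.7  84.3] ori [ 3.142 -0.009  2.656] F [-45.1  23.1  44. ] w-0.1 g30.4 q [-0.27  0.38 -0.3   0.91  0.    0.22]
[-76.1  64.   84.3]
```

>>> {"api": "move_arm", "payload": {
  "moves": [
    [[-0.004, 0, 0, 0, 0, 0, 0], [-0.006, 0, 0, 0, 0, 0, 0], [-0.006, 0, 0, 0, 0, 0, 0]]
  ]
}}

```text
time: 61.05
position: [533.1, -62.8, 84.2]
orientation: [-3.141, -0.017, 2.657]
force: [-50.8, 26.9, 43.2]
width: -0.2
grasp_force: 34.7
```

>>> {"api": "move_arm", "payload": {
  "moves": [
    [[-0.003, 0, 0, 0, 0, 0, 0], [-0.003, 0, 0, 0, 0, 0, 0], [-0.003, 0, 0, 0, 0, 0, 0]]
  ]
}}

```text
time: 61.42
position: [533.4, -62.9, 84.1]
orientation: [-3.141, -0.022, 2.658]
force: [-64.8, 34.4, 55.1]
width: -0.1
grasp_force: 43.0
```

>>> {"api": "move_arm", "payload": {
  "moves": [
    [[0.02, 0, -0.01, 0, 0, 0, 0], [0.05, 0, -0.06, 0, 0, 0, 0], [0.05, 0, -0.1, 0, 0, 0, 0], [0.05, 0, -0.1, 0, 0, 0, 0], [0.05, 0, -0.1, 0, 0, 0, 0]]
  ]
}}

```text
time: 62.05
position: [500.3, -45.3, 184.6]
orientation: [-3.141, -0.0, 2.655]
force: [0.8, 0.5, -0.9]
width: 0.5
grasp_force: 0.0
```

```bash
python3 - <<'E'
from plan import *
st()
a=camera("scene");b=camera("top")
for n in("scene","top"):
    print(n,[(round(c,2),[int(v) for v in e]) for c,r,e in outl(n,"lock_tip")])
piv=rz(FB)@np.array([-90,65-2,34])+[fx[0],fx[1],0]
for ang in(-17,20,30,41):
    q=rz(FB)@np.array([-90+80*np.sin(np.radians(ang)),63,34+80*np.cos(np.radians(ang))])+[fx[0],fx[1],0];print(ang,proj("scene",q).round(1),proj("top",q).round(1))
A=cv2.resize(a[205:295,250:350],(600,540),interpolation=3);B=cv2.resize(b[220:265,315:360],(540,540),interpolation=3)
c=np.hstack([A,B]);cv2.imwrite("pics/lev.png",cv2.resize(c,(800,379)))
E
```

```text
t62.05 pos [500.3 -45.3 184.6] ori [-3.141 -0.     2.655] F [ 0.8  0.5 -0.9] w0.5 g0.0 q [-0.25  0.24 -0.2   1.12 -0.    0.23]
scene [(0.67, [207, 245, 359, 336])]
top []
-17 [[295.6 232.8]] [[330.9 249.3]]
20 [[301.9 246.7]] [[338.3 235. ]]
30 [[303.6 251.9]] [[340.1 231.6]]
41 [[305.2 258. ]] [[341.8 228.5]]
```

View pics/lev.png

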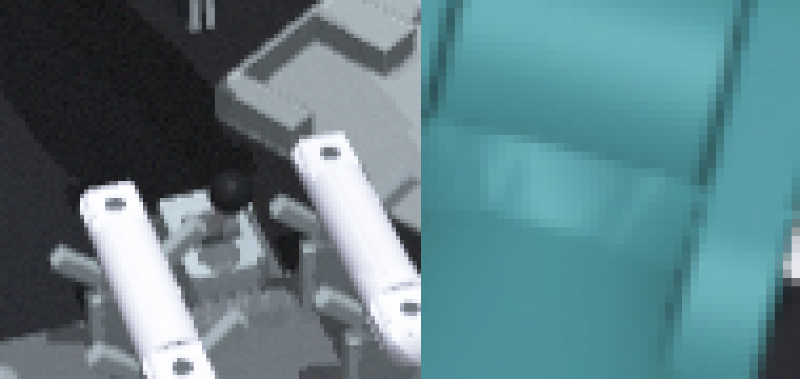

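The crop shows the knob at image pixel about (304.6,250), well over toward +x. I need to know whether it sits on its stop, so I clear the arm and triangulate.

>>> {"api": "move_arm", "payload": {
  "moves": [
    [[0.03, 0.06, -0.02, 0, 0, 0, 0], [0.06, 0.12, -0.03, 0, 0, 0, 0], [0.08, 0.18, -0.03, 0, 0, 0, 0], [0.08, 0.22, -0.03, 0, 0, 0, 0], [0.08, 0.22, -0.03, 0, 0, 0, 0]]
  ]
}}

```text
time: 62.88
position: [532.7, 189.5, 214.0]
orientation: [-3.141, -0.001, 2.659]
force: [-0.8, -0.1, -0.5]
width: 0.2
grasp_force: 0.0
```

```bash
python3 - <<'E'
from plan import *
np.set_printoptions(linewidth=250)
st()
a=camera("scene");b=camera("top");cv2.imwrite("pics/raw_top_f.png",b);cv2.imwrite("pics/raw_scene_f.png",a)
for k in(1,2,3):dimples(b,k)
def blob(im,c,r,th):
    u,v=map(int,c);p=im[v-r:v+r+1,u-r:u+r+1].max(2).astype(float);w=np.clip(th-p,0,None);Y,X=np.mgrid[v-r:v+r+1,u-r:u+r+1]
    return np.array([(w*X).sum(),(w*Y).sum()])/w.sum()
o=cv2.imread("pics/scene0.png");t=cv2.imread("pics/top0.png")
print("scene now");print(a[242:260,296:314].max(2));print("top now");print(b[222:246,328:352].max(2))
print("scene start");print(o[222:242,287:307].max(2));print("top start");print(t[240:262,320:344].max(2))
E
```

```text
t62.88 pos [532.7 189.5 214. ] ori [-3.141e+00 -1.000e-03  2.659e+00] F [-0.8 -0.1 -0.5] w0.2 g0.0 q [0.2  0.34 0.02 1.25 0.   0.68]
1 [(-1, 'dimple x -64.2 y -0.9 w6529'), (1, 'dimple x 65.6 y -1.1 w7616')] mid y [-1.9, -1.8, -1.5, -1.6, -1.8] w [37.0, 35.5, 35.0, 35.5, 35.5] ends -81.0 83.5
2 [(-1, 'dimple x -65.6 y -0.4 w6603'), (1, 'dimple x 64.3 y -1.0 w6195')] mid y [-0.7, -0.7, -0.7, -0.7, -0.9] w [36.5, 36.5, 36.5, 35.5, 36.5] ends -82.5 82.5
3 [(-1, 'dimple x -66.1 y 0.6 w6821'), (1, 'dimple x 63.9 y 0.2 w6421')] mid y [-0.1, 0.1, -0.1, -0.2, -0.3] w [36.5, 36.0, 35.0, 35.5, 36.5] ends -83.0 82.0
scene now
[[ 47  46  47  50  51  48  49  49  45  44  42  51  49  51  48  48  48  45]
 [ 48  50  50  47  47  49  46  52  47  48  47  52  48  50  50  48  49  48]
 [ 45  49  50  49  50  47  48  48  49  46  48  47  49  47  48  50  46  50]
 [ 46  44  46  46  48  49  45  43  45  44  48  45  50  46  48  47  47  48]
 [ 47  49  48  53  46  41  42  46  47  45  47  44  45  46  53  49  50  51]
 [ 49  49  45  49  43  41  43  49  52  51  45  43  40  45  50  51  50  48]
 [ 48  48  48  43  39  41  
[... 6420 characters left out ...]
5  84]
 [ 55  71 106 132 127 113 111 100  86  79  82 105 189 233 239 241 241 227 180 152 150 142 108  62]
 [ 49  50  57  71 106 133 138 120  97  92  89 105 174 223 235 240 235 197 149 150 147 125  83  53]
 [ 50  49  49  45  52  66  84  93  93  95  94  94 103 132 185 224 214 168 150 150 143 108  60  50]
 [ 49  50  50  49  47  41  41  53  76  89  94 101 101  98 106 128 132 138 150 147 124  83  55  50]
 [ 50  49  50  49  43  35  33  35  40  54  80 111 121 111 103 100 126 147 150 142 109  62  49  50]
 [ 49  50  50  48  40  34  32  32  33  35  42  70 109 129 122 113 133 150 148 125  82  54  49  50]
 [ 50  49  49  42  35  33  33  32  33  32  34  44  58  76 108 131 143 149 142 107  60  50  50  50]]
```

```bash
python3 - <<'E'
from plan import *
Q=[rz(FB).T@(tri(a,b)-[fx[0],fx[1],0]) for a,b in(((296.2,231),(330.7,250.6)),((304.5,250.3),(340.2,232.4)))]
print(np.round(Q,1))
ch=np.hypot(*(Q[1]-Q[0])[[0,2]]);print("swing by chord",2*np.arcsin(ch/160))
for q in Q:print(np.degrees(np.arctan2(q[0]+90,q[2]-34)),np.hypot(q[0]+90,q[2]-34))
E
```

```text
[[-117.    63.7  113. ]
 [ -51.9   63.7  106.6]]
swing by chord 0.8425488669304785
-18.838163682940475 83.51847707859088
27.722668447131902 81.98618721725234
```

The swing triangulates to an end angle of about +28°, which is 0.5 rad past upright. It met a hard stop there at 50 N. I give it one more gentle push at knob height to make sure it rests on the stop.

```bash
python3 - <<'E'
from plan import *
W=lambda x,z,y=64:rz(FB)@np.array([x,y,z])+[fx[0],fx[1],0]
plan([(W(-130,190),FB,0,0),(W(-100,99),FB,0,0),(W(-76,99),FB,0,0)])
E
```

```text
[-0.0635, -0.2202, 0.0246] [-0.1, -0.1, -0.0] rows>=3.7
[-0.0299, -0.0001, 0.091] [0.0, 0.0, -0.0] rows>=1.5
[-0.024, 0.0, 0.0] [0.0, 0.0, -0.0] rows>=0.4
end [533.1 -62.8  99. ]
```

>>> {"api": "move_arm", "payload": {
  "moves": [
    [[-0.02, -0.06, 0, 0, 0, 0, 0], [-0.04, -0.12, 0.01, 0, 0, 0, 0], [-0.05, -0.18, 0.02, 0, 0, 0, 0], [-0.0635, -0.22, 0.0246, 0, 0, 0, 0], [-0.0635, -0.22, 0.0246, 0, 0, 0, 0]]
  ]
}}

```text
time: 63.6
position: [484.2, -40.7, 190.3]
orientation: [-3.141, -0.001, 2.65]
force: [1.2, 0.4, 1.0]
width: -0.1
grasp_force: 0.0
```

>>> {"api": "move_arm", "payload": {
  "moves": [
    [[0, 0, 0.04, 0, 0, 0, 0], [-0.01, 0, 0.09, 0, 0, 0, 0], [-0.03, 0, 0.091, 0, 0, 0, 0], [-0.03, 0, 0.091, 0, 0, 0, 0], [-0.045, 0, 0.091, 0, 0, 0, 0]]
  ]
}}

```text
time: 64.22
position: [525.0, -58.2, 100.2]
orientation: [3.142, 0.0, 2.656]
force: [-0.6, -0.1, -0.1]
width: 0.1
grasp_force: 0.0
```

>>> {"api": "move_arm", "payload": {
  "moves": [
    [[-0.003, 0, 0, 0, 0, 0, 0], [-0.006, 0, 0, 0, 0, 0, 0], [-0.009, 0, 0, 0, 0, 0, 0]]
  ]
}}

```text
time: 64.6
position: [532.7, -62.3, 99.6]
orientation: [3.142, -0.001, 2.655]
force: [-10.7, 5.6, 5.8]
width: 0.1
grasp_force: 5.9
```

```bash
python3 - <<'E'
from plan import *
st();p,R=cur();print((rz(FB).T@(p-[fx[0],fx[1],0])).round(1))
E
```

```text
t64.60 pos [532.7 -62.3  99.6] ori [ 3.142e+00 -1.000e-03  2.655e+00] F [-10.7   5.6   5.8] w0.1 g5.9 q [-0.27  0.36 -0.28  0.93  0.    0.22]
[-76.7  64.1  99.6]
```

Force rises at the same spot (x = -76.7), so the lever is on its stop. I back off straight, clear the arm, check and hand in.

>>> {"api": "move_arm", "payload": {
  "moves": [
    [[0.015, 0, 0, 0, 0, 0, 0], [0.05, 0, 0, 0, 0, 0, 0], [0.05, 0, -0.05, 0, 0, 0, 0], [0.05, 0.03, -0.1, 0, 0, 0, 0], [0.05, 0.08, -0.11, 0, 0, 0, 0]]
  ]
}}

```text
time: 65.22
position: [527.1, 31.8, 213.1]
orientation: [3.14, 0.005, 2.653]
force: [0.6, -0.2, -0.5]
width: 0.0
grasp_force: 0.0
```

>>> {"api": "move_arm", "payload": {
  "moves": [
    [[0.02, 0.06, 0, 0, 0, 0, 0], [0.03, 0.12, 0, 0, 0, 0, 0], [0.03, 0.15, 0, 0, 0, 0, 0], [0.03, 0.15, 0, 0, 0, 0, 0]]
  ]
}}

```text
time: 65.72
position: [569.7, 179.9, 209.2]
orientation: [-3.141, -0.0, 2.658]
force: [-1.1, -0.3, -0.9]
width: 0.2
grasp_force: 0.0
```

```bash
python3 - <<'E'
from plan import *
st()
b=camera("top")
for k in(1,2,3):dimples(b,k)
camera("scene");print([(round(c,2),[int(v) for v in e]) for c,r,e in outl("scene","plain1")])
p=b[222:246,328:352].max(2).astype(float);w=np.clip(70-p,0,None);Y,X=np.mgrid[222:246,328:352];print("knob top",(w*X).sum()/w.sum(),(w*Y).sum()/w.sum())
E
```

```text
t65.72 pos [569.7 179.9 209.2] ori [-3.141 -0.     2.658] F [-1.1 -0.3 -0.9] w0.2 g0.0 q [0.17 0.4  0.09 1.27 0.   0.65]
1 [(-1, 'dimple x -64.2 y -0.9 w6523'), (1, 'dimple x 65.6 y -1.1 w7659')] mid y [-1.9, -1.8, -1.5, -1.6, -1.8] w [37.0, 35.5, 35.0, 35.5, 35.5] ends -81.0 83.5
2 [(-1, 'dimple x -65.6 y -0.3 w6490'), (1, 'dimple x 64.3 y -1.0 w6230')] mid y [-0.7, -0.7, -0.7, -0.7, -0.9] w [36.5, 36.5, 36.5, 35.5, 36.5] ends -82.5 82.5
3 [(-1, 'dimple x -66.1 y 0.6 w6853'), (1, 'dimple x 63.9 y 0.2 w6506')] mid y [-0.1, 0.2, -0.1, -0.2, -0.3] w [36.5, 36.0, 35.0, 35.5, 36.5] ends -83.0 82.0
[(0.88, [347, 329, 406, 372]), (0.86, [157, 236, 202, 270])]
knob top 340.1615598885794 232.5431754874652
```

```bash
python3 -c "
from station import *
print(finish_job())"
```

```text
the job is handed in; nothing more can be done
None
```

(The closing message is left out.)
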